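Make up the nail kit and the guest kit

ROBOT

A 7-joint arm with a two-finger parallel gripper is mounted at the origin on the work surface. World frame = base frame: x ahead of the robot, y to its left, z up, the work surface at z = 0. Lengths are in m, angles in rad, forces in N, time in s.
With the tool pointing down it reaches from about 0.4 to 0.9 m from the base axis. Payload 5.5 kg.
Tool frame: the origin (TCP) lies between the finger pads; the fingertips stand 22 mm ahead of it and the grasp point (between the pads) lies 3 mm ahead of it; x points along the fingers, y is the direction in which the jaws open and shut, and the axes are right-handed (so a half turn about x gives the same grasp; the last joint's range is limited). The gripper opens to 85 mm and grips with 20 to 120 N. Pads are 22 mm wide; open, the fingers measure 114 mm over their backs; the gripper's body (76 mm by 85 mm) begins 54 mm behind the grasp point. The pads swing forward as they close: fully open they stand 13 mm farther back than shut.
Start: joints at [1.425, 0.501, -0.427, 1.55, 0.221, 1.138, -0.21], TCP at [0.258, -0.596, 0.233] pointing down, gripper open.
Joint ranges: [-2.88, 2.88], [-0.31, 2.03], [-1.54, 1.56], [0.2, 2.42], [-1.41, 4.55], [0.19, 2.02], [-2.57, 2.57]. Speed limits (rad/s): [2.57, 2.57, 3.14, 3.14, 3.14, 3.14, 3.14].

INTERFACE

Orientations are given as a unit quaternion [x, y, z, w].
In Python, from plant import robot gives the robot as it stands.
- The arm moves only by the tool jog_arm, never from a script. Its argument "deltas" is a list that holds one entry, the list of rows, each a list of 4 numbers: the shift along the tool's x, y, z in m, then the turn about the tool's x in rad. A call has 1 to 20 rows; each row is the pose to reach, as a shift and turn from the pose commanded when the call began, along the tool's axes at that moment; what a row does not reach only later rows make up. A row lasts 1/8 s, in which the tool goes at most 62.5 mm and 10.7 degrees, less where a joint would pass 70% of its speed; a pose out of reach is approached as far as the arm can. A call with a gripper value outside its range is refused whole. "fingers" is the closure in counts, from 0 (fully open) to 255 (shut), set as the call begins (left out, the last holds). The fingers move at their own pace and stop on an object; "newtons" is the grip in N (left out, the last holds). Time passes only in rows, so rows that repeat a pose let the fingers close. It gives the time, the measured TCP pose, the force and the opening at its end, in the units of the state.
- robot.read_state(): the state, without advancing time (a new reading comes with each control period).
- robot.read_camera(name): name is "scene" or "top" or "wrist"; returns (picture, depth): 420x560x3 uint8, red, green, blue; 420x560 float32, m along the optical axis (not along the pixel's ray), 0 where there is no reading.
- robot.camera_params(name): a dict with "fx", "fy", "cx", "cy" (pixels), "D" ([k1, k2, p1, p2, k3] as OpenCV has them; the pictures are not rectified), "origin" and "rotation" of the camera in the world. Camera axes: x right, y up, looking along -z (the intrinsics and any distortion apply to the point x, -y, -z); pixel columns grow to the right and rows downward; lengths in m; the calibration is good to about 2 mm. A picture is of the moment at which its call begins: read the wrist's pose just before it. camera_params takes no time and is no camera call; for the wrist camera it gives the pose at the moment of the call.
- robot.sign_off(): hands the job in, once; it reports no verdict.
The state is a dict: "t": time; "q": joint angles; "qd": joint speeds; "joint_torque": joint torques, N m; "position": TCP position; "ee_rot": TCP orientation; "wrist_force": force on the tool from outside, world axes, zero at the start; "moment": the same for the moment, N m; "finger_gap": opening from 0.0 (shut) to 1.0 (fully open).
Only numpy, scipy, OpenCV 4.12 (cv2) and the standard library are available. Lean on these libraries where they do the work, as an engineer would, in place of code of your own. Each camera call takes 0.05 s, during which the arm holds its last target.

TASK

Make up the two kits on the ledge. Nail kit, in the white ceramic dish: nail clipper in the longest compartment, nail brush (bristles down) in the middle-sized one, and the smaller cream pot in the shortest; guest kit, in the bamboo tray: perfume bottle in the smaller compartment and the larger cream pot in the larger one. Set each thing upright in the middle of its compartment with its long side along the tray, do not drop the glass bottle or tip over the bottle or pots, and leave the swab box and tea light where they are.

Things in the scene. Friction and masses are not known exactly. Their poses are not given: they have to be found in the camera images.
- nail_dish: Long white ceramic dish, fixed, 64 (x) x 246 (y) mm; floor 5 mm thick, walls 4 mm thick, their tops 9 mm above the ledge. Three compartments in a row along y, all 56 mm wide in x, centred at x = 0: 100 mm long, centre y = -69 mm (clipper); 76 mm, y = +23 mm (brush); 54 mm, y = +92 mm (small pot). Origin: centre of its underside, on the ledge; z up.
- guest_tray: Bamboo tray, fixed, 84 (x) x 174 (y) mm; floor 5 mm thick, walls 4 mm thick, their tops 9 mm above the ledge. Two compartments in a row along y, both 76 mm wide in x, centred at x = 0: 72 mm long, centre y = -47 mm (perfume bottle); 90 mm, y = +38 mm (large pot). Origin: centre of its underside, on the ledge; z up.
- clipper_mid (a point): Green plastic nail clipper with a steel jaw, lying on the ledge: 20 (x) x 74 (y, its length) x 22 (z) mm; body 16 mm high, with a lever 14 mm wide on top making up the rest, 40 g. Grip it across x with the fingertips 5 mm above its underside, so that they stay above the dish's walls. Point: its centre, half-way up. z up; y along its length.
- brush_mid (a point): Hard grey silicone nail brush standing on its bristles: body 34 (x) x 60 (y, its length) mm, bristles up to 10 mm, block to 24 mm, above it a grip ridge 16 mm (x) x 40 mm (y), 40 mm high overall, 60 g. Rigid. Grip it across x, by block or ridge. Point: its centre, half-way up. z up; y along its length.
- perfume_mid (a point): Glass perfume bottle, upright, flat rectangular body 28 (x) x 50 (y) x 52 (z) mm, with a round black cap 20 mm across, 72 mm high overall, 150 g. Grip the glass across x. Point: its centre, half-way up. z up; y along its long side.
- small_pot_mid (a point): The smaller of two plain white round cream pots: 34 mm across, 34 mm high, 40 g. Point: its centre, half-way up. z up; round, yaw does not matter.
- large_pot_mid (a point): The larger of two plain white round cream pots: 54 mm across, 40 mm high, 100 g. Point: its centre, half-way up. z up; round, yaw does not matter.
- swab_box: Bamboo swab box with a closed sliding lid, 80 (x) x 55 (y) x 44 (z) mm, loose, standing between the two trays: leave it alone. Origin: centre of its underside.
- candle: Tea light in a square amber glass block, 48 x 48 mm, 40 mm high, loose, behind the row of stock: leave it alone. Origin: centre of its underside.
Things that resemble listed ones, but are neither listed nor needed, are in the scene too. Of the things shaped like the guest_tray, the wooden one is meant. Leave any red look-alike of the part that bears brush_mid alone.

How it is judged:
At the end, for the whole second after the job is handed in: All five stand in their compartments: centres within 15 mm of the compartment's centre along both tray axes, on the tray's floor (height within 3 mm), upright within 0.12 rad, clipper, brush and bottle lengthwise along the tray within 0.3 rad either way round, at rest and released (x of clipper_mid in the frame of nail_dish between -0.015 and 0.015 m and y of clipper_mid in the frame of nail_dish between -0.084 and -0.054 m and z of clipper_mid in the frame of nail_dish between 0.013 and 0.019 m and angle between each of clipper_mid, brush_mid, small_pot_mid, perfume_mid, large_pot_mid's own z axis and vertical below 0.12 rad and linear speed of each of clipper, brush, small_pot, perfume, large_pot below 0.02 m/s and angle between the y axis of each of clipper_mid, brush_mid and the y axis of nail_dish, either way round below 0.3 rad and x of brush_mid in the frame of nail_dish between -0.015 and 0.015 m and y of brush_mid in the frame of nail_dish between 0.008 and 0.038 m and z of brush_mid in the frame of nail_dish between 0.022 and 0.028 m and x of small_pot_mid in the frame of nail_dish between -0.015 and 0.015 m and y of small_pot_mid in the frame of nail_dish between 0.077 and 0.107 m and z of small_pot_mid in the frame of nail_dish between 0.019 and 0.025 m and x of perfume_mid in the frame of guest_tray between -0.015 and 0.015 m and y of perfume_mid in the frame of guest_tray between -0.062 and -0.032 m and z of perfume_mid in the frame of guest_tray between 0.038 and 0.044 m and angle between the y axis of perfume_mid and the y axis of guest_tray, either way round below 0.3 rad and x of large_pot_mid in the frame of guest_tray between -0.015 and 0.015 m and y of large_pot_mid in the frame of guest_tray between 0.023 and 0.053 m and z of large_pot_mid in the frame of guest_tray between 0.022 and 0.028 m); the robot touches nothing.
It fails at once if the swab box or the tea light is shifted by more than 20 mm (distance of any of swab_box, candle from where it was at the start of the episode above 0.02 m).
It fails at once if the perfume bottle or a pot is tipped over (more than 0.7 rad) (angle between any of perfume_mid, small_pot_mid, large_pot_mid's own z axis and vertical above 0.7 rad).
It fails at once if the perfume bottle is dropped (falls faster than 0.5 m/s with no finger on it, a drop of about 13 mm) (linear speed of perfume above 0.5 m/s and contact force between the fingers and perfume below 0.05 N).
It also fails if it takes over 128 s, if anything falls off the work surface, if the arm or the gripper's body presses on something with over 40 N, if the wrist force passes 120 N, or if a joint passes its speed limit or range.

## Working session

There is one attempt and no reset: what is moved stays moved. The work goes in short steps, Python scripts to look and compute and a tool call to move; the robot and the scene stay as the last step left them, time stands still between calls to the robot, and variables do not carry over. Pictures are saved under pics/ and viewed, and the job is handed in when it is done.

Besides the shell and the picture viewer there is one more tool, called as name([rows], argument=value, ...), one row to a line, values as JSON. jog_arm: Moves the arm, as the interface text tells. Its arguments: {"type":"object","properties":{"deltas":{"type":"array","items":{"type":"array","items":{"type":"array","items":{"type":"number"}}}},"fingers":{"type":"number"},"newtons":{"type":"number"}},"required":["deltas"]}

```bash
ls; mkdir -p pics; python3 - <<'E'
from plant import robot
import cv2,numpy as np
s=robot.read_state();print(s['t'],s['position'],s['ee_rot'],s['finger_gap'])
for n in ('scene','top','wrist'):
    p,d=robot.read_camera(n);cv2.imwrite(f'pics/{n}0.png',p[...,::-1]);np.savez(f'{n}0.npz',p=p,d=d)
    c=robot.camera_params(n);print(n,{k:np.round(v,4).tolist() for k,v in c.items()})
E
```

```text
pics
0.0 [ 0.25803558 -0.59582475  0.2315293 ] [-0.69225683 -0.14423549  0.69251157 -0.14284371] 1.0018824718346744
scene {'fx': 478.6926, 'fy': 478.6926, 'cx': 278.2263, 'cy': 205.692, 'D': [0.0058, 0.0, 0.0, 0.0, 0.0], 'origin': [1.3718, 0.1425, 0.6047], 'rotation': [0.3367, 0.3525, 0.6371, 0.5971]}
top {'fx': 413.2906, 'fy': 413.2906, 'cx': 270.68, 'cy': 209.578, 'D': [-0.0777, 0.0, 0.0, 0.0, 0.0], 'origin': [0.2912, 0.0717, 1.1238], 'rotation': [0.063, -0.0628, -0.6995, 0.709]}
wrist {'fx': 296.8208, 'fy': 296.8208, 'cx': 279.7164, 'cy': 211.1833, 'D': [-0.0539, 0.0, 0.0, 0.0, 0.0], 'origin': [0.3262, -0.5652, 0.3735], 'rotation': [-0.1235, 0.0812, -0.5424, 0.827]}
```

View pics/top0.png

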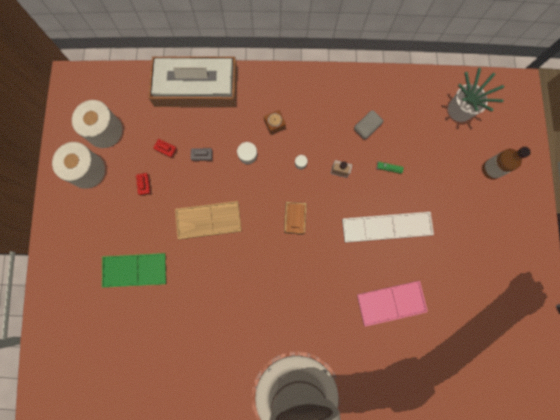

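View pics/scene0.png

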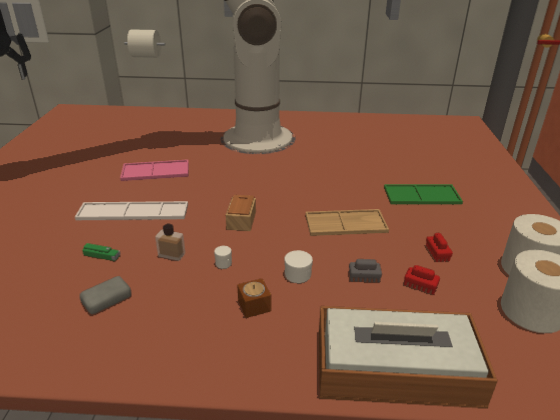

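View pics/wrist0.png

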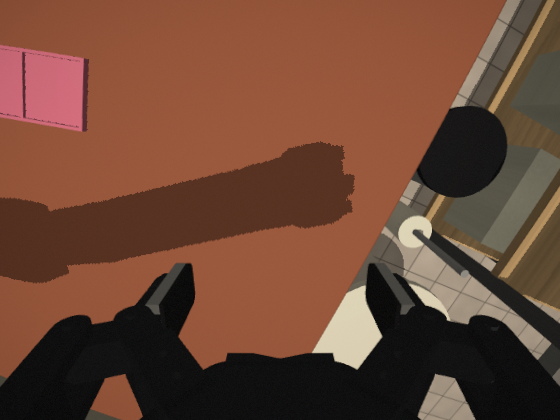

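The top view shows these items:
- White dish at (388,227) and bamboo tray at (208,220). The green (134,270) and pink (393,303) trays are decoys.
- Clipper (390,168), bottle (342,168), small pot (301,161), large pot (247,152) and grey brush (201,154).
- Red brushes at (165,148) and (143,184), to be left alone.
- Swab box (296,218) and candle (275,122).

Next I'll measure them.

```bash
cat > h.py <<'E'
import numpy as np,cv2
from scipy.spatial.transform import Rotation as R
from plant import robot
def rays(name,c=None):
    c=c or robot.camera_params(name)
    K=np.array([[c['fx'],0,c['cx']],[0,c['fy'],c['cy']],[0,0,1]])
    u,v=np.meshgrid(np.arange(560.),np.arange(420.))
    n=cv2.undistortPoints(np.stack([u,v],-1).reshape(-1,1,2),K,np.array(c['D'])).reshape(420,560,2)
    dc=np.stack([n[...,0],-n[...,1],-np.ones((420,560))],-1)
    return np.array(c['origin']),dc@R.from_quat(c['rotation']).as_matrix().T
def cloud(name,d,c=None):
    o,r=rays(name,c); return o+r*d[...,None]
def onplane(name,uv,z,c=None):
    # uv (N,2) float -> points on plane z
    c=c or robot.camera_params(name)
    K=np.array([[c['fx'],0,c['cx']],[0,c['fy'],c['cy']],[0,0,1]])
    n=cv2.undistortPoints(np.asarray(uv,float).reshape(-1,1,2),K,np.array(c['D'])).reshape(-1,2)
    r=np.c_[n[:,0],-n[:,1],-np.ones(len(n))]@R.from_quat(c['rotation']).as_matrix().T
    o=np.array(c['origin']); return o+r*((z-o[2])/r[:,2])[:,None]
E
python3 - <<'E'
from h import *
f=np.load('top0.npz');p,d=f['p'],f['d'];P=cloud('top',d)
P2=cloud('scene',np.load('scene0.npz')['d'])
t=[(388,260),(250,260),(208,260),(330,200),(130,110)]
print([P[v,u].round(4).tolist() for u,v in t])
print('scene table',[P2[v,u].round(4).tolist() for u,v in [(250,180),(200,190),(60,270)]])
Z=P[...,2]
for n,(u,v) in dict(brush=(201,154),clip=(390,168),perf=(342,168),sp=(301,161),lp=(247,152),swab=(296,218),cand=(275,122),dish=(388,227),tray=(208,220)).items():
    w=P[v-25:v+26,u-50:u+51] if n in('dish','tray') else P[v-20:v+21,u-20:u+21]
    w=w.reshape(-1,3)
    for lo in ((0.005,) if n in('dish','tray') else (0.008,)):
        m=(w[:,2]>lo)&(w[:,2]<.12)
        q=w[m];
        if len(q)>5:
            top=q[q[:,2]>np.percentile(q[:,2],95)-.004]
            r=cv2.minAreaRect(q[:,:2].astype(np.float32)*1000);r2=cv2.minAreaRect(top[:,:2].astype(np.float32)*1000)
            print(n,len(q),'zmax %.3f'%np.percentile(q[:,2],95),np.round(np.r_[r[0],r[1],r[2]],1),'top',len(top),np.round(np.r_[r2[0],r2[1],r2[2]],1))
s=robot.read_state();print(R.from_quat(s['ee_rot']).as_matrix().round(4))
c=cv2.resize(p[90:260,80:450],None,fx=2.1,fy=2.1,interpolation=3);cv2.imwrite('pics/topz.png',c[...,::-1])
E
```

```text
[[0.3584, -0.2486, -0.0012], [0.3539, 0.1272, 0.0039], [0.3524, 0.2413, -0.0004], [0.523, -0.0914, -0.0008], [0.7833, 0.4885, 0.0023]]
scene table [[0.2733, 0.0069, 0.0021], [0.3366, -0.1128, 0.003], [0.667, -0.3225, 0.0025]]
brush 251 zmax 0.042 [640.8 269.6  42.8  57.1   0.8] top 57 [646.2 269.6  14.7  33.6   0.7]
clip 193 zmax 0.025 [ 617.6 -259.7   74.1   22.1   78.3] top 73 [ 617.4 -257.3   69.1   14.1   80.7]
perf 276 zmax 0.073 [ 605.3 -117.8   50.5   29.2   76.2] top 43 [ 605.5 -118.    18.8   16.6   86.7]
sp 137 zmax 0.038 [621.   13.9  33.   74.2  14.2] top 71 [ 6.254e+02 -6.700e+00  3.140e+01  3.020e+01  2.000e-01]
lp 336 zmax 0.044 [648.6 142.4  52.4  52.   49. ] top 182 [648.3 142.3  52.   49.9  54.8]
swab 649 zmax 0.047 [461.8   5.1  63.9  92.6  89.2] top 341 [466.1   8.6  49.2  80.3  85.7]
cand 358 zmax 0.044 [740.8  66.1  49.3  48.8  23.3] top 161 [739.5  66.2  46.3  47.5  22.4]
dish 1397 zmax 0.011 [ 449.1 -251.8  138.7  278.1    0.5] top 708 [ 449.7 -255.2  262.5  100.    86.4]
tray 1270 zmax 0.011 [462.6 246.2 135.8 271.8   1.1] top 585 [462.7 258.  246.7 109.1  88.4]
[[-5.000e-04  3.976e-01 -9.176e-01]
 [ 1.400e-03 -9.176e-01 -3.976e-01]
 [-1.000e+00 -1.500e-03 -1.000e-04]]
```

View pics/topz.png

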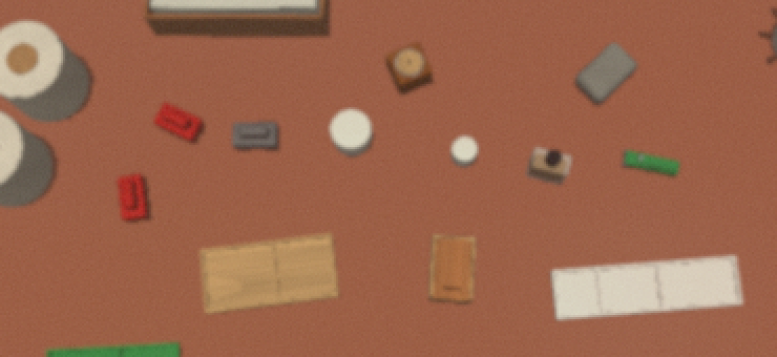

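```bash
python3 - <<'E'
from h import *
f=np.load('top0.npz');p=f['p'];hsv=cv2.cvtColor(p,cv2.COLOR_RGB2HSV)
f2=np.load('scene0.npz');p2=f2['p'];hs2=cv2.cvtColor(p2,cv2.COLOR_RGB2HSV)
for n,u,v in [('tbl',250,260),('dish',388,227),('tray',190,228),('clip',385,167),('perf',337,170),('brush',195,155),('lp',247,152)]: print(n,hsv[v,u])
for n,u,v in [('tbl',250,180),('dish',130,212),('tray',330,222),('clip',100,252),('perf',170,250),('brush',365,272),('lp',300,262)]: print('s',n,hs2[v,u])
def comp(mask,u,v):
    k,l=cv2.connectedComponents(mask.astype(np.uint8)); 
    w=l[v-4:v+5,u-4:u+5];i=np.bincount(w[w>0]).argmax(); return l==i
def rect(name,m,z):
    c,_=cv2.findContours(m.astype(np.uint8),cv2.RETR_EXTERNAL,cv2.CHAIN_APPROX_NONE)
    c=max(c,key=cv2.contourArea).reshape(-1,2)
    w=onplane(name,c,z)[:,:2].astype(np.float32)*1000
    r=cv2.minAreaRect(w);return np.round(np.r_[r[0],r[1],r[2]],1)
H,S,V=[hsv[...,i].astype(int) for i in range(3)];H2,S2,V2=[hs2[...,i].astype(int) for i in range(3)]
A=(S<60)&(V>130);A2=(S2<60)&(V2>130)
print('dish',rect('top',comp(A,388,227),.009),rect('scene',comp(A2,130,212),.009))
B=(H>13)&(H<25);B2=(H2>13)&(H2<25)
print('tray',rect('top',comp(B,190,228),.009),rect('scene',comp(B2,330,222),.009))
G=(H>40)&(H<85)&(S>90);G2=(H2>40)&(H2<85)&(S2>90)
print('clip',rect('top',comp(G,390,168),.016),rect('scene',comp(G2,100,252),.016))
print('lp',rect('top',comp(A,247,152),.040)); print('sp',rect('top',comp(A,301,161),.034))
for nm,pp,(u,v,du,dv) in [('a',p,(388,227,55,25)),('b',p,(342,168,25,20)),('c',p,(201,154,25,20)),('d',p2,(170,245,25,25))]:
    cv2.imwrite(f'pics/c{nm}.png',cv2.resize(pp[v-dv:v+dv,u-du:u+du],(16*du//2 if nm=='a' else 400,16*dv//2 if nm=='a' else 320),interpolation=0)[...,::-1])
E
python3 -c "
import cv2,numpy as np
a=[cv2.imread(f'pics/c{k}.png') for k in 'bcd']
cv2.imwrite('pics/cc.png',np.hstack([cv2.resize(x,(266,240)) for x in a]))"
```

```text
tbl [  8 139 156]
dish [ 21  30 218]
tray [ 16 121 186]
clip [ 60 101 116]
perf [ 13 102 123]
brush [11 44 92]
lp [ 24  29 218]
s tbl [  8 148 143]
s dish [ 16  44 209]
s tray [ 16 127 166]
s clip [ 63 138 105]
s perf [ 14 116  88]
s brush [15 38 94]
s lp [ 19  45 206]
dish [ 449.2 -247.6   64.2  245.9    5.1] [ 448.2 -248.9   65.8  247.2    4.2]
tray [461.6 245.3  85.  174.8   8. ] [463.  245.2  96.1 175.6   8.2]
clip [ 615.4 -258.7   70.1   18.3   78.8] [ 619.4 -261.8   77.1   36.6   77.5]
lp [646.7 141.1  54.2  51.2  44.6]
sp [623.9  -8.1  31.4  32.2  46.6]
```

View pics/cc.png

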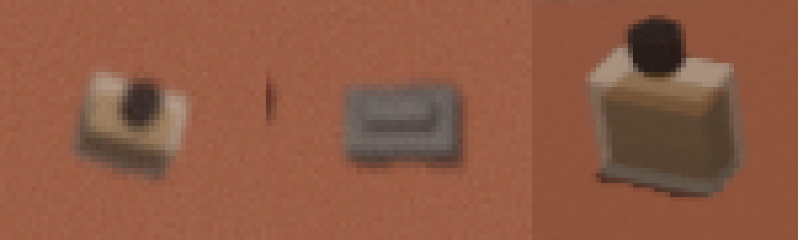

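```bash
cat > go.py <<'E'
import sys
from h import *
# targets: x y z yaw_deg (tool y angle)
def go(x,y,z,yaw):
    s=robot.read_state();p=np.array(s['position']);M=R.from_quat(s['ee_rot']).as_matrix()
    d=M.T@(np.array([x,y,z])-p)
    cur=np.degrees(np.arctan2(M[1,1],M[0,1]));w=(yaw-cur+180)%360-180
    print('t %.2f'%s['t'],'pos',p.round(4),'yaw %.1f'%cur,'tilt %.4f'%np.arccos(-M[2,0]),'gap %.3f'%s['finger_gap'],'F',np.round(s['wrist_force'],1))
    print('delta',np.round(d,4),'turn %.4f'%-np.radians(w),'q',np.round(s['q'],2))
# slots
def slot(c,yaw,y): a=np.radians(yaw); return np.array(c)+y*np.array([-np.sin(a),np.cos(a)])
D=((.449,-.248),4.7);T=((.462,.2453),8.0)
if __name__=='__main__':
    a=[float(v) for v in sys.argv[1:]]
    if len(a)==4: go(*a)
    else:
        for n,(t,y) in dict(clip=(D,-.069),brush=(D,.023),sp=(D,.092),perf=(T,-.047),lp=(T,.038)).items(): print(n,slot(*t,y).round(4))
E
python3 go.py; python3 go.py .617 -.259 .12 -11.3
```

```text
clip [ 0.4547 -0.3168]
brush [ 0.4471 -0.2251]
sp [ 0.4415 -0.1563]
perf [0.4685 0.1988]
lp [0.4567 0.2829]
t 0.15 pos [ 0.2582 -0.5959  0.2318] yaw -66.6 tilt 0.0015 gap 0.998 F [-0.3 -0.1 -0.1]
delta [ 0.1121 -0.1663 -0.4632] turn -0.9647 q [ 1.43  0.5  -0.43  1.55  0.22  1.14 -0.21]
```

jog_arm([
  [[0.01, -0.015, -0.04, -0.09], [0.03, -0.05, -0.14, -0.27], [0.05, -0.08, -0.23, -0.45], [0.07, -0.11, -0.32, -0.63], [0.09, -0.14, -0.4, -0.8], [0.11, -0.166, -0.463, -0.965], [0.11, -0.166, -0.463, -0.965], [0.11, -0.166, -0.463, -0.965], [0.11, -0.166, -0.463, -0.965], [0.11, -0.166, -0.463, -0.965], [0.11, -0.166, -0.463, -0.965]],
], fingers=0)

```text
t: 1.52
position: [0.6162, -0.2618, 0.1224]
ee_rot: [-0.547, -0.448, 0.548, -0.448]
wrist_force: [-1.1, -0.2, 0.4]
finger_gap: 0.999
```

```bash
python3 go.py .617 -.259 .027 -11.3; python3 -c "
from h import *
c=robot.camera_params('wrist')
p,d=robot.read_camera('wrist');cv2.imwrite('pics/w1.png',p[...,::-1])
P=cloud('wrist',d,c)
hsv=cv2.cvtColor(p,cv2.COLOR_RGB2HSV);H,S=hsv[...,0],hsv[...,1]
m=((H>40)&(H<85)&(S>90)).astype(np.uint8)
cs,_=cv2.findContours(m,0,1)
for k in cs:
  if cv2.contourArea(k)>200:
    w=onplane('wrist',k.reshape(-1,2),.016,c)[:,:2].astype(np.float32)*1000
    print(cv2.minAreaRect(w),cv2.boundingRect(k))
"
```

```text
t 1.52 pos [ 0.6162 -0.2618  0.1224] yaw -11.4 tilt 0.0016 gap 0.999 F [-1.1 -0.2  0.4]
delta [ 0.0954  0.0003 -0.003 ] turn -0.0013 q [ 0.8   0.71 -0.64  1.58  0.48  1.02 -0.18]
((617.3009033203125, -258.74755859375), (71.7632827758789, 19.021337509155273), 78.1337661743164) (270, 166, 23, 80)
```

View pics/w1.png

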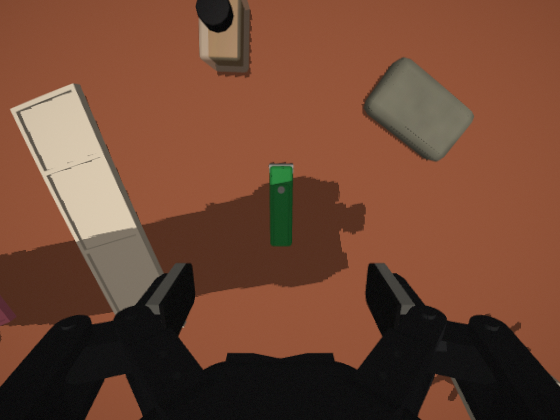

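The wrist view shows the clipper at (281,205), between and ahead of the fingers. It measures (0.617, -0.259), matching the top camera. Going down.

jog_arm([
  [[0.03, 0, -0.004, 0], [0.06, 0, -0.004, 0], [0.08, 0, -0.004, 0], [0.09, 0, -0.004, 0], [0.095, 0, -0.004, 0], [0.095, 0, -0.004, 0], [0.095, 0, -0.004, 0]],
])

```text
t: 2.45
position: [0.6188, -0.2562, 0.0286]
ee_rot: [0.547, 0.448, -0.546, 0.449]
wrist_force: [-0.7, -0.6, -0.2]
finger_gap: 0.998
```

```bash
python3 go.py .617 -.258 .027 -11.3
```

```text
t 2.45 pos [ 0.6188 -0.2562  0.0286] yaw -11.3 tilt 0.0016 gap 0.998 F [-0.7 -0.6 -0.2]
delta [ 0.0016 -0.0014  0.0021] turn 0.0003 q [ 0.75  0.82 -0.58  1.62  0.55  0.88 -0.25]
```

jog_arm([
  [[0.0015, -0.0015, 0.002, 0], [0.0015, -0.0015, 0.002, 0]],
])

```text
t: 2.7
position: [0.616, -0.2582, 0.0263]
ee_rot: [-0.547, -0.448, 0.547, -0.448]
wrist_force: [-0.0, -0.1, -0.0]
finger_gap: 1.001
```

jog_arm([
  [[0, 0, 0, 0], [0, 0, 0, 0], [0, 0, 0, 0], [0, 0, 0, 0], [0, 0, 0, 0], [0, 0, 0, 0], [0, 0, 0, 0], [0, 0, 0, 0]],
], fingers=255, newtons=30)

```text
t: 3.7
position: [0.6162, -0.2578, 0.0261]
ee_rot: [0.547, 0.448, -0.547, 0.448]
wrist_force: [-0.3, -0.5, 0.1]
finger_gap: 0.001
```

```bash
python3 go.py .4547 -.3168 .09 4.7
```

```text
t 3.70 pos [ 0.6162 -0.2578  0.0261] yaw -11.3 tilt 0.0001 gap 0.001 F [-0.3 -0.5  0.1]
delta [-0.0639 -0.1468  0.0895] turn -0.2790 q [ 0.75  0.82 -0.58  1.62  0.55  0.87 -0.24]
```

The gripper closed fully, so the grasp missed. I'll look.

```bash
python3 -c "
from h import *
for n in ('wrist','scene'):
  c=robot.camera_params(n)
  p,d=robot.read_camera(n);cv2.imwrite(f'pics/{n}2.png',p[...,::-1])
  if n=='scene': cv2.imwrite('pics/s2c.png',cv2.resize(p[180:320,20:220],(800,560),interpolation=2)[...,::-1])
"
```

```text
(no output)
```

View pics/wrist2.png

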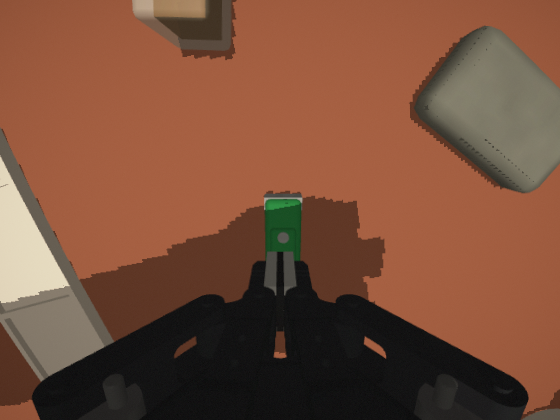

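View pics/s2c.png

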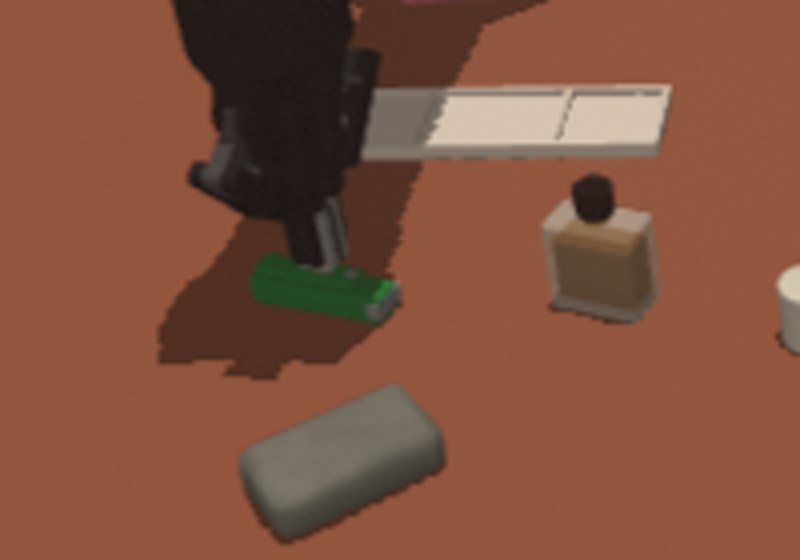

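```bash
python3 -c "
from h import *
c=robot.camera_params('wrist');s=robot.read_state();print(s['position'],s['finger_gap'],s['t'],s['wrist_force'])
p,d=robot.read_camera('wrist');P=cloud('wrist',d,c)
for v in range(190,330,8): print(v,[ (P[v,u]*1000).round(0).astype(int).tolist() for u in (255,268,275,281,287,295,305)])
c2=robot.camera_params('scene');p2,d2=robot.read_camera('scene');P2=cloud('scene',d2,c2)
for v in range(225,265,3): print(v,[ (P2[v,u]*1000).round(0).astype(int).tolist() for u in (94,98,102,106)])
"
```

```text
[ 0.61617142 -0.25778923  0.02611091] 0.0002704255454333665 3.8 [-0.03285447 -0.07875654 -0.13500534]
190 [[609, -218, 1], [616, -220, 1], [620, -221, 0], [624, -221, 1], [627, -222, 0], [632, -223, 0], [637, -224, 0]]
198 [[608, -223, 0], [616, -221, 14], [620, -222, 14], [623, -223, 14], [626, -223, 14], [631, -224, 14], [636, -229, -1]]
206 [[607, -228, 0], [616, -225, 17], [619, -226, 16], [623, -226, 17], [626, -227, 17], [630, -228, 17], [636, -234, 0]]
214 [[606, -232, 1], [615, -229, 16], [619, -230, 16], [622, -231, 16], [625, -231, 16], [629, -232, 17], [635, -238, 0]]
222 [[605, -237, 1], [614, -234, 15], [618, -234, 17], [621, -235, 16], [624, -235, 17], [628, -236, 17], [634, -243, 1]]
230 [[603, -243, 0], [613, -238, 16], [617, -237, 21], [620, -238, 22], [623, -239, 21], [627, -241, 16], [633, -248, 1]]
238 [[602, -247, 1], [612, -243, 15], [616, -241, 22], [619, -242, 23], [623, -242, 24], [627, -244, 20], [632, -253, 1]]
246 [[601, -253, 0], [611, -248, 16], [615, -246, 21], [619, -246, 23], [622, -247, 22], [626, -248, 21], [631, -259, -1]]
254 [[600, -258, 1], [612
[... 1518 characters left out ...]
3], [626, -253, 56], [1372, 143, 605], [602, -249, 39]]
240 [[627, -262, 49], [631, -251, 52], [622, -248, 46], [612, -245, 39]]
243 [[627, -263, 42], [628, -254, 43], [620, -250, 37], [614, -245, 33]]
246 [[615, -271, 25], [628, -256, 35], [622, -251, 31], [613, -247, 24]]
249 [[620, -270, 21], [623, -260, 24], [624, -251, 26], [624, -243, 26]]
252 [[624, -269, 16], [623, -261, 16], [626, -251, 20], [622, -245, 17]]
255 [[622, -271, 8], [625, -262, 10], [626, -253, 11], [628, -243, 14]]
258 [[622, -273, -1], [625, -263, 3], [625, -255, 3], [629, -244, 7]]
261 [[637, -266, 4], [633, -260, 2], [634, -252, 3], [634, -243, 3]]
264 [[644, -264, 2], [645, -255, 4], [643, -248, 2], [643, -240, 3]]
```

jog_arm([
  [[-0.05, 0, 0, 0], [-0.1, 0, 0, 0], [-0.1, 0, 0, 0], [-0.1, 0, 0, 0]],
])

```text
t: 4.4
position: [0.6159, -0.258, 0.1261]
ee_rot: [-0.547, -0.448, 0.547, -0.448]
wrist_force: [-0.1, -0.2, -0.0]
finger_gap: -0.002
```

```bash
cat > tips.py <<'E'
from h import *
import sys
c=robot.camera_params('wrist');s=robot.read_state();print(s['position'],s['finger_gap'],s['t'])
p,d=robot.read_camera('wrist');P=cloud('wrist',d,c)
Q=P.reshape(-1,3);M=R.from_quat(s['ee_rot']).as_matrix()
L=(Q-s['position'])@M  # tool frame
m=(d.reshape(-1)>0)&(abs(L[:,1])<.06)&(abs(L[:,2])<.02)&(L[:,0]<.06)&(L[:,0]>-.1)
L=L[m];
for a in np.arange(-60,61,6):
    k=L[abs(L[:,1]*1000-a)<3]
    if len(k): print(a,'max x %.1f'%(1000*np.percentile(k[:,0],99)),len(k))
print('cam in tool',((np.array(c['origin'])-s['position'])@M).round(4))
p2,d2=robot.read_camera('scene')
x=s['position'];P2=cloud('scene',d2);m=(d2>0)&(np.hypot(P2[...,0]-x[0],P2[...,1]-x[1])<.06)&(P2[...,2]>.03)
print('scene low z',np.sort(P2[m][:,2])[:300:20].round(3))
cv2.imwrite(f'pics/wt{sys.argv[1]}.png',p[...,::-1]);cv2.imwrite(f'pics/st{sys.argv[1]}.png',cv2.resize(p2[120:320,0:240],(720,600),interpolation=2)[...,::-1])
E
python3 tips.py 1
```

```text
[ 0.61589051 -0.25797275  0.12608786] -0.0020518890974964453 4.4
-60 max x -78.3 453
-54 max x -73.0 1795
-48 max x -65.6 2137
-42 max x -58.8 2999
-36 max x -50.7 2822
-30 max x -45.9 1825
-24 max x -44.5 1848
-18 max x -41.2 1224
-12 max x -8.8 2565
-6 max x -6.7 3400
0 max x -6.3 2876
6 max x -7.7 3245
12 max x -10.1 2344
18 max x -41.0 1039
24 max x -45.3 2035
30 max x -47.2 1898
36 max x -52.3 3110
42 max x -60.6 2578
48 max x -68.1 2247
54 max x -74.6 1566
60 max x -81.1 305
cam in tool [-0.1417 -0.0009 -0.0758]
scene low z [0.125 0.132 0.136 0.138 0.141 0.144 0.147 0.149 0.151 0.154 0.157 0.159
 0.163 0.168 0.171]
```

jog_arm([
  [[0, 0, 0, 0], [0, 0, 0, 0], [0, 0, 0, 0], [0, 0, 0, 0], [0, 0, 0, 0], [0, 0, 0, 0], [0, 0, 0, 0], [0, 0, 0, 0]],
], fingers=0)

```text
t: 5.5
position: [0.6162, -0.2578, 0.1262]
ee_rot: [0.547, 0.448, -0.547, 0.448]
wrist_force: [0.6, -0.6, 0.8]
finger_gap: 1.0
```

```bash
python3 tips.py 2
```

```text
[ 0.61622761 -0.2577751   0.12616427] 1.0004104131205223 5.5
-60 max x -56.9 1366
-54 max x -21.1 1290
-48 max x -17.4 1422
-42 max x -13.5 2386
-36 max x -64.4 1063
-30 max x -71.4 1575
-24 max x -77.8 1350
-18 max x -72.3 911
-12 max x -71.7 1252
-6 max x -72.4 1538
0 max x -73.4 1491
6 max x -72.3 1550
12 max x -71.7 1100
18 max x -76.0 941
24 max x -76.8 1474
30 max x -70.5 1461
36 max x -62.2 975
42 max x -13.5 2528
48 max x -17.8 1255
54 max x -21.3 1369
60 max x -57.3 2649
cam in tool [-0.1416 -0.0009 -0.0758]
scene low z [0.139 0.143 0.145 0.147 0.149 0.151 0.152 0.154 0.156 0.157 0.159 0.16
 0.162 0.164 0.165]
```

View pics/st1.png

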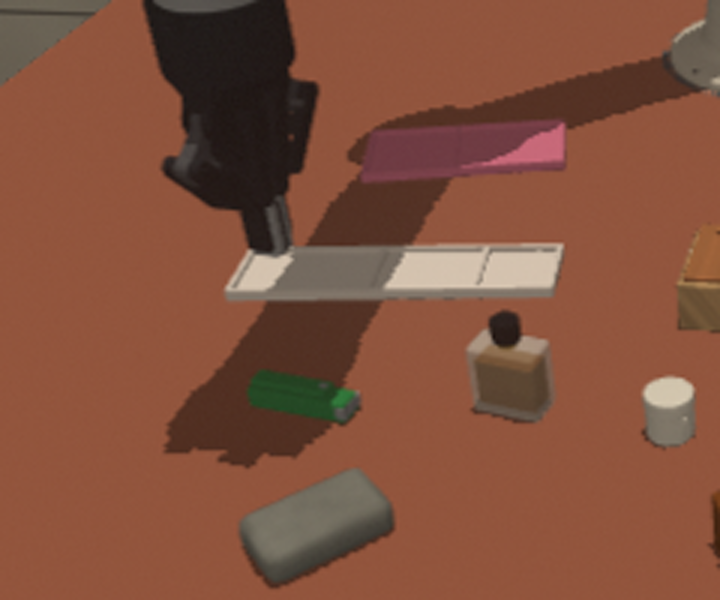

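The fingertips really sit about 20–25 mm higher relative to the reported TCP than the sheet says. Both cameras show this, and the missed grasp agrees. I'll calibrate with a gentle touch, fingers shut, on a clear patch of ledge.

```bash
python3 go.py .55 -.19 .05 -11.3
```

```text
t 5.60 pos [ 0.6162 -0.2578  0.1262] yaw -11.3 tilt 0.0001 gap 1.000 F [0.3 0.2 0.7]
delta [ 0.0762 -0.0782 -0.0535] turn 0.0003 q [ 0.8   0.7  -0.65  1.58  0.47  1.02 -0.19]
```

jog_arm([
  [[0, -0.04, -0.027, 0], [0, -0.078, -0.0535, 0], [0.03, -0.078, -0.0535, 0], [0.06, -0.078, -0.0535, 0], [0.076, -0.078, -0.0535, 0], [0.084, -0.078, -0.0535, 0], [0.09, -0.078, -0.0535, 0], [0.094, -0.078, -0.0535, 0], [0.096, -0.078, -0.0535, 0], [0.096, -0.078, -0.0535, 0]],
], fingers=255)

```text
t: 6.85
position: [0.5503, -0.1901, 0.0303]
ee_rot: [0.547, 0.448, -0.547, 0.449]
wrist_force: [-0.4, 0.0, 0.6]
finger_gap: 0.001
```

jog_arm([
  [[0.001, 0, 0, 0], [0.002, 0, 0, 0], [0.003, 0, 0, 0], [0.004, 0, 0, 0], [0.005, 0, 0, 0]],
])

```text
t: 7.48
position: [0.5502, -0.1901, 0.025]
ee_rot: [0.547, 0.448, -0.547, 0.448]
wrist_force: [-0.2, 0.6, 0.2]
finger_gap: -0.002
```

jog_arm([
  [[0.001, 0, 0, 0], [0.002, 0, 0, 0], [0.003, 0, 0, 0], [0.004, 0, 0, 0], [0.005, 0, 0, 0], [0.006, 0, 0, 0]],
])

```text
t: 8.22
position: [0.5502, -0.1901, 0.0191]
ee_rot: [0.547, 0.448, -0.547, 0.448]
wrist_force: [-0.2, 0.0, 0.2]
finger_gap: 0.002
```

jog_arm([
  [[0.001, 0, 0, 0], [0.002, 0, 0, 0], [0.003, 0, 0, 0], [0.004, 0, 0, 0], [0.005, 0, 0, 0]],
])

```text
t: 8.85
position: [0.5502, -0.1901, 0.0141]
ee_rot: [0.547, 0.448, -0.547, 0.448]
wrist_force: [0.4, -0.4, 0.3]
finger_gap: 0.0
```

```bash
python3 -c "
from h import *
p,d=robot.read_camera('scene');cv2.imwrite('pics/touch.png',cv2.resize(p[150:300,60:260],(800,600),interpolation=2)[...,::-1])"
```

```text
(no output)
```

View pics/touch.png

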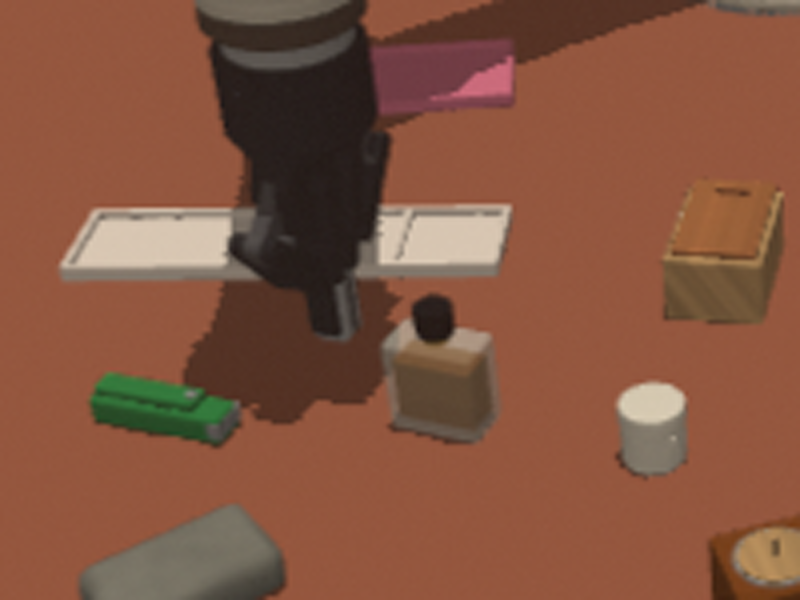

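jog_arm([
  [[0.001, 0, 0, 0], [0.002, 0, 0, 0], [0.003, 0, 0, 0], [0.004, 0, 0, 0], [0.005, 0, 0, 0]],
])

```text
t: 9.52
position: [0.5502, -0.1901, 0.009]
ee_rot: [0.547, 0.448, -0.547, 0.448]
wrist_force: [1.2, -0.2, 0.9]
finger_gap: -0.003
```

jog_arm([
  [[0.001, 0, 0, 0], [0.002, 0, 0, 0], [0.003, 0, 0, 0], [0.004, 0, 0, 0]],
])

```text
t: 10.02
position: [0.5502, -0.1901, 0.0051]
ee_rot: [0.547, 0.448, -0.547, 0.448]
wrist_force: [0.3, 0.2, 0.5]
finger_gap: 0.001
```

```bash
python3 tips.py 3|grep -v '[234568][048] max'
```

```text
[ 0.55017307 -0.19008143  0.00505069] 0.0012980563789076057 10.025
-42 max x 5.6 3656
-36 max x 5.6 3530
-18 max x 5.7 1773
-12 max x 5.5 2872
-6 max x 5.2 3657
0 max x 5.2 3095
6 max x 5.2 3502
12 max x 5.4 2701
18 max x 5.6 1593
36 max x 5.5 3840
42 max x 5.6 3227
cam in tool [-0.1417 -0.0009 -0.0759]
scene low z [0.03  0.034 0.037 0.042 0.05  0.053 0.055 0.057 0.058 0.06  0.062 0.064
 0.067 0.069 0.071]
```

jog_arm([
  [[0.001, 0, 0, 0], [0.002, 0, 0, 0], [0.003, 0, 0, 0]],
])

```text
t: 10.5
position: [0.5501, -0.1901, 0.0021]
ee_rot: [0.547, 0.448, -0.547, 0.448]
wrist_force: [-0.7, 0.6, -1.0]
finger_gap: 0.006
```

jog_arm([
  [[0.001, 0, 0, 0], [0.002, 0, 0, 0]],
])

```text
t: 10.75
position: [0.5502, -0.1901, 0.0014]
ee_rot: [-0.546, -0.448, 0.547, -0.449]
wrist_force: [-6.8, 0.5, 19.4]
finger_gap: 0.001
```

jog_arm([
  [[0.001, 0, 0, 0], [0.002, 0, 0, 0]],
])

```text
t: 11.0
position: [0.5503, -0.1901, 0.0013]
ee_rot: [-0.546, -0.448, 0.547, -0.449]
wrist_force: [-12.5, 2.5, 36.7]
finger_gap: 0.001
```

Contact came at a reported z of about 0.002, so with the fingers shut the tips are only about 2 mm ahead of the reported TCP, not 22 mm. I'll use tip z = reported z − 2 mm from here on.

jog_arm([
  [[-0.01, 0, 0, 0], [-0.05, 0, 0, 0], [-0.08, 0, 0, 0], [-0.08, 0, 0, 0], [-0.08, 0, 0, 0], [-0.08, 0, 0, 0]],
], fingers=0)

```text
t: 11.75
position: [0.5492, -0.1899, 0.0769]
ee_rot: [-0.546, -0.449, 0.547, -0.448]
wrist_force: [0.0, -0.6, -0.9]
finger_gap: 1.003
```

```bash
python3 go.py .617 -.258 .007 -11.5
```

```text
t 11.75 pos [ 0.5492 -0.1899  0.0769] yaw -11.3 tilt 0.0022 gap 1.003 F [ 0.  -0.6 -0.9]
delta [0.0697 0.08   0.0535] turn 0.0037 q [ 0.78  0.64 -0.65  1.83  0.5   0.84 -0.32]
```

jog_arm([
  [[0, 0.04, 0.027, 0], [0, 0.08, 0.0535, 0], [0, 0.08, 0.0535, 0.004], [0.025, 0.08, 0.0535, 0.004], [0.05, 0.08, 0.0535, 0.004], [0.06, 0.08, 0.0535, 0.004], [0.068, 0.08, 0.0535, 0.004], [0.069, 0.08, 0.0535, 0.004], [0.069, 0.08, 0.0535, 0.004], [0.069, 0.08, 0.0535, 0.004]],
])

```text
t: 13.0
position: [0.6187, -0.2584, 0.01]
ee_rot: [0.548, 0.447, -0.547, 0.448]
wrist_force: [0.3, -0.2, -0.3]
finger_gap: 0.998
```

jog_arm([
  [[0, 0, 0, 0], [0, 0, 0, 0], [0, 0, 0, 0], [0, 0, 0, 0], [0, 0, 0, 0], [0, 0, 0, 0], [0, 0, 0, 0]],
], fingers=255, newtons=30)

```text
t: 13.88
position: [0.6183, -0.2583, 0.0093]
ee_rot: [0.548, 0.447, -0.548, 0.447]
wrist_force: [0.5, 0.0, 1.6]
finger_gap: 0.223
```

```bash
python3 go.py .4547 -.3168 .06 4.7
```

```text
t 13.88 pos [ 0.6183 -0.2583  0.0093] yaw -11.5 tilt 0.0004 gap 0.223 F [0.5 0.  1.6]
delta [-0.0508 -0.1486  0.09  ] turn -0.2831 q [ 0.75  0.85 -0.57  1.62  0.57  0.85 -0.26]
```

Gripped: the gap of 0.223 is about 19 mm. Lifting and carrying it to the dish.

jog_arm([
  [[-0.02, 0, 0, 0], [-0.05, 0, 0, 0], [-0.051, -0.03, 0.018, -0.06], [-0.051, -0.075, 0.045, -0.14], [-0.051, -0.12, 0.072, -0.23], [-0.051, -0.149, 0.09, -0.283], [-0.051, -0.149, 0.09, -0.283], [-0.051, -0.149, 0.09, -0.283], [-0.051, -0.149, 0.09, -0.283]],
])

```text
t: 15.0
position: [0.4559, -0.3159, 0.0608]
ee_rot: [0.479, 0.52, -0.478, 0.521]
wrist_force: [-0.2, -0.1, 0.5]
finger_gap: 0.221
```

```bash
python3 go.py .4547 -.3168 .0145 4.7;  python3 -c "
from h import *
p,d=robot.read_camera('wrist');cv2.imwrite('pics/w3.png',p[...,::-1])"
```

```text
t 15.00 pos [ 0.4559 -0.3159  0.0608] yaw 4.8 tilt 0.0018 gap 0.221 F [-0.2 -0.1  0.5]
delta [ 0.0463 -0.0014  0.0008] turn 0.0015 q [ 1.1   0.64 -0.7   1.91  0.57  0.8   0.17]
```

View pics/w3.png

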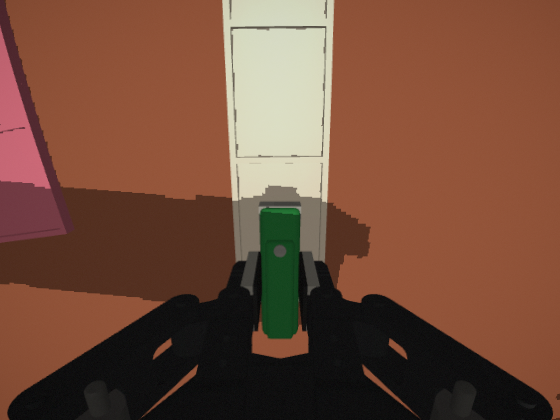

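The clipper (280,270) is held level, with the longest compartment under it. Lowering.

jog_arm([
  [[0.02, -0.0014, 0, 0], [0.035, -0.0014, 0, 0], [0.042, -0.0014, 0, 0], [0.045, -0.0014, 0, 0], [0.046, -0.0014, 0, 0], [0.046, -0.0014, 0, 0]],
])

```text
t: 15.8
position: [0.4531, -0.3169, 0.0144]
ee_rot: [0.479, 0.52, -0.479, 0.52]
wrist_force: [0.1, 0.1, -0.9]
finger_gap: 0.223
```

jog_arm([
  [[0, 0, 0, 0], [0, 0, 0, 0], [0, 0, 0, 0], [0, 0, 0, 0], [0, 0, 0, 0], [-0.03, 0, 0, 0], [-0.08, 0, 0, 0], [-0.09, 0, 0, 0], [-0.09, 0, 0, 0]],
], fingers=0)

```text
t: 16.92
position: [0.453, -0.3173, 0.1047]
ee_rot: [0.479, 0.519, -0.479, 0.521]
wrist_force: [0.2, -0.1, -0.2]
finger_gap: 1.002
```

```bash
python3 go.py .6248 -.0072 .10 4.7;  python3 -c "
from h import *
p,d=robot.read_camera('wrist');cv2.imwrite('pics/w4.png',p[...,::-1])"
```

```text
t 16.93 pos [ 0.453  -0.3173  0.1047] yaw 4.7 tilt 0.0017 gap 1.002 F [ 0.2 -0.1 -0.2]
delta [ 0.0044  0.1965 -0.295 ] turn -0.0003 q [ 1.14  0.58 -0.75  1.89  0.51  0.87  0.22]
```

View pics/w4.png

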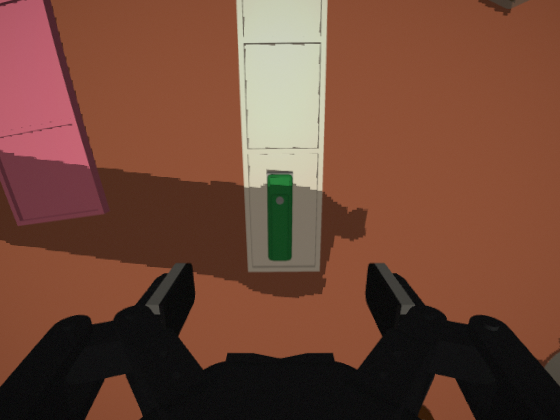

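The clipper lies centred in the longest compartment (280,218). Next is the small pot.

jog_arm([
  [[0, 0.02, -0.03, 0], [0, 0.055, -0.083, 0], [0, 0.09, -0.135, 0], [0, 0.125, -0.188, 0], [0, 0.16, -0.24, 0], [0, 0.185, -0.278, 0], [0, 0.1965, -0.295, 0], [0, 0.1965, -0.295, 0], [0, 0.1965, -0.295, 0], [0, 0.1965, -0.295, 0]],
])

```text
t: 18.23
position: [0.6237, -0.0095, 0.1037]
ee_rot: [0.479, 0.519, -0.481, 0.519]
wrist_force: [0.2, -0.3, 0.7]
finger_gap: 0.997
```

```bash
python3 go.py .6248 -.0072 .013 4.7;  python3 -c "
from h import *
c=robot.camera_params('wrist')
p,d=robot.read_camera('wrist');cv2.imwrite('pics/w5.png',p[...,::-1])
hsv=cv2.cvtColor(p,cv2.COLOR_RGB2HSV);P=cloud('wrist',d,c)
m=((P[...,2]>.030)&(P[...,2]<.038)&(hsv[...,1]<80)&(hsv[...,2]>110)&(d>.1)).astype(np.uint8);m[250:]=0
for k in cv2.findContours(m,0,1)[0]:
  if cv2.contourArea(k)>200:
    w=onplane('wrist',k.reshape(-1,2),.034,c)[:,:2].astype(np.float32)*1000
    print(cv2.minEnclosingCircle(w),cv2.boundingRect(k))"
```

```text
t 18.23 pos [ 0.6237 -0.0095  0.1037] yaw 4.5 tilt 0.0018 gap 0.997 F [ 0.2 -0.3  0.7]
delta [ 0.0907  0.0013 -0.0024] turn -0.0033 q [ 0.5   0.69 -0.74  1.71  0.55  0.96 -0.37]
((625.5703735351562, -6.534329414367676), 16.766637802124023) (261, 200, 44, 42)
```

View pics/w5.png

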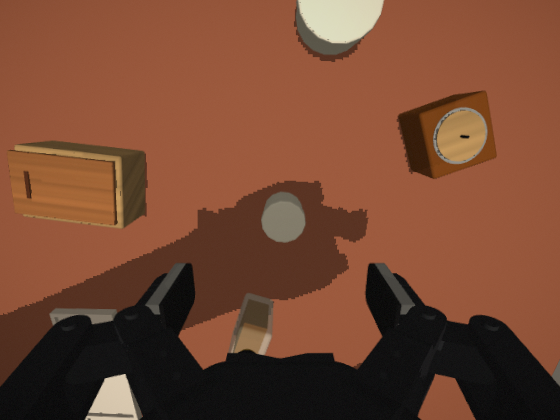

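The small pot (283,217) measures (0.6256, -0.0065) with radius 16.8 mm, which matches. Descend and grip.

jog_arm([
  [[0.03, 0.0015, -0.003, 0], [0.06, 0.0015, -0.003, 0], [0.08, 0.0015, -0.003, 0], [0.088, 0.0015, -0.003, 0], [0.09, 0.0015, -0.003, 0], [0.09, 0.0015, -0.003, 0], [0.09, 0.0015, -0.003, 0]],
])

```text
t: 19.15
position: [0.6264, -0.0035, 0.0151]
ee_rot: [0.479, 0.52, -0.479, 0.521]
wrist_force: [-1.0, 0.1, -0.3]
finger_gap: 0.999
```

jog_arm([
  [[0, 0, 0, 0], [0, 0, 0, 0], [0, 0, 0, 0], [0, 0, 0, 0], [0, 0, 0, 0], [0, 0, 0, 0]],
], fingers=255, newtons=25)

```text
t: 19.9
position: [0.6259, -0.0035, 0.0144]
ee_rot: [0.479, 0.52, -0.479, 0.52]
wrist_force: [-1.0, -1.0, 4.0]
finger_gap: 0.383
```

```bash
python3 go.py .4415 -.1563 .10 4.7
```

```text
t 19.90 pos [ 0.6259 -0.0035  0.0144] yaw 4.7 tilt 0.0004 gap 0.383 F [-1. -1.  4.]
delta [-0.0857 -0.1962  0.1372] turn 0.0001 q [ 0.43  0.81 -0.66  1.73  0.64  0.83 -0.44]
```

jog_arm([
  [[-0.03, 0, 0, 0], [-0.07, 0, 0, 0], [-0.086, -0.03, 0.02, 0], [-0.086, -0.07, 0.05, 0], [-0.086, -0.11, 0.08, 0], [-0.086, -0.155, 0.11, 0], [-0.086, -0.185, 0.13, 0], [-0.086, -0.196, 0.135, 0], [-0.086, -0.196, 0.135, 0], [-0.086, -0.196, 0.135, 0], [-0.086, -0.196, 0.135, 0]],
])

```text
t: 21.28
position: [0.4427, -0.153, 0.1002]
ee_rot: [0.479, 0.52, -0.478, 0.521]
wrist_force: [0.4, 0.1, 0.9]
finger_gap: 0.385
```

```bash
python3 go.py .4415 -.1533 .0197 4.7;  python3 -c "
from h import *
p,d=robot.read_camera('wrist');cv2.imwrite('pics/w6.png',p[...,::-1])"
```

```text
t 21.27 pos [ 0.4427 -0.153   0.1002] yaw 4.8 tilt 0.0013 gap 0.385 F [0.4 0.1 0.9]
delta [ 0.0805 -0.0013  0.0003] turn 0.0021 q [ 0.95  0.46 -0.81  2.09  0.48  0.77 -0.07]
```

View pics/w6.png

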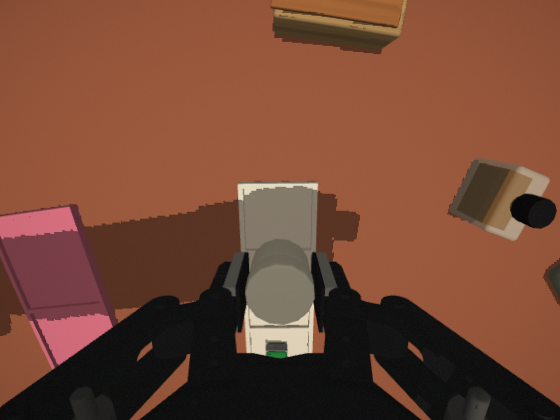

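Held pot (280,280). The short compartment is centred at about (279,217), straight under the TCP. Lowering.

jog_arm([
  [[0.03, -0.001, 0, 0], [0.055, -0.001, 0, 0], [0.07, -0.001, 0, 0], [0.077, -0.001, 0, 0], [0.08, -0.001, 0, 0], [0.08, -0.001, 0, 0]],
])

```text
t: 22.08
position: [0.4409, -0.1543, 0.0205]
ee_rot: [0.479, 0.52, -0.479, 0.52]
wrist_force: [-0.0, -0.1, -0.3]
finger_gap: 0.386
```

jog_arm([
  [[0, 0, 0, 0], [0, 0, 0, 0], [0, 0, 0, 0], [0, 0, 0, 0], [0, 0, 0, 0], [-0.03, 0, 0, 0], [-0.08, 0, 0, 0], [-0.1, 0, 0, 0], [-0.1, 0, 0, 0]],
], fingers=0)

```text
t: 23.2
position: [0.4416, -0.1549, 0.1215]
ee_rot: [0.479, 0.519, -0.479, 0.521]
wrist_force: [-0.4, 0.2, -0.1]
finger_gap: 1.001
```

```bash
python3 go.py .6455 .2696 .11 0.7;  python3 -c "
from h import *
p,d=robot.read_camera('wrist');cv2.imwrite('pics/w7.png',p[...,::-1])"
```

```text
t 23.20 pos [ 0.4416 -0.1549  0.1215] yaw 4.7 tilt 0.0036 gap 1.001 F [-0.4  0.2 -0.1]
delta [ 0.0113  0.2378 -0.4065] turn 0.0693 q [ 0.99  0.43 -0.84  2.08  0.44  0.81 -0.04]
```

View pics/w7.png

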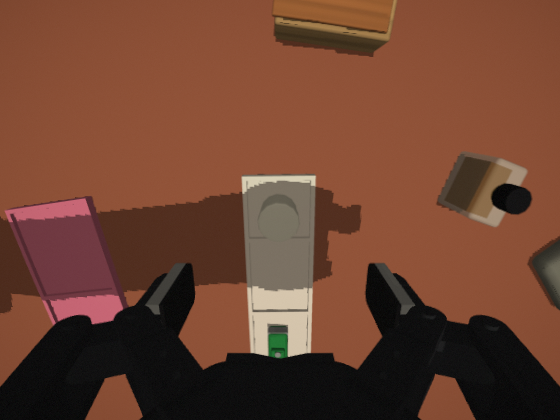

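The small pot stands in the short compartment (279,208). Now to the brush.

jog_arm([
  [[0, 0.025, -0.04, 0.01], [0, 0.055, -0.09, 0.03], [0, 0.085, -0.14, 0.05], [0, 0.115, -0.19, 0.069], [0, 0.145, -0.24, 0.069], [0, 0.175, -0.29, 0.069], [0, 0.205, -0.345, 0.069], [0, 0.23, -0.39, 0.069], [0.011, 0.238, -0.4065, 0.069], [0.011, 0.238, -0.4065, 0.069], [0.011, 0.238, -0.4065, 0.069], [0.011, 0.238, -0.4065, 0.069]],
])

```text
t: 24.75
position: [0.6447, 0.2678, 0.1091]
ee_rot: [0.497, 0.502, -0.498, 0.503]
wrist_force: [1.2, 1.0, -0.2]
finger_gap: 1.001
```

```bash
python3 go.py .6455 .2696 .013 0.7;  python3 -c "
from h import *
c=robot.camera_params('wrist')
p,d=robot.read_camera('wrist');cv2.imwrite('pics/w8.png',p[...,::-1])
P=cloud('wrist',d,c);m=((P[...,2]>.019)&(P[...,2]<.06)&(np.hypot(P[...,0]-.6455,P[...,1]-.27)<.045)&(d>0)).astype(np.uint8);m[250:]=0
for k in cv2.findContours(m,0,1)[0]:
  if cv2.contourArea(k)>200:
    w=onplane('wrist',k.reshape(-1,2),.024,c)[:,:2].astype(np.float32)*1000
    print(cv2.minAreaRect(w),cv2.boundingRect(k))
q=P[(m>0)&(P[...,2]>.036)];print(cv2.minAreaRect(q[:,:2].astype(np.float32)*1000))"
```

```text
t 24.75 pos [0.6447 0.2678 0.1091] yaw 0.6 tilt 0.0016 gap 1.001 F [ 1.2  1.  -0.2]
delta [ 0.0961  0.0008 -0.0019] turn -0.0018 q [ 0.03  0.8  -0.73  1.5   0.58  1.07 -0.82]
((645.6137084960938, 272.19769287109375), (33.26016616821289, 59.38224792480469), 1.9336692094802856) (260, 177, 43, 71)
((645.9017333984375, 271.7087707519531), (15.733758926391602, 38.88862991333008), 1.5194555521011353)
```

View pics/w8.png

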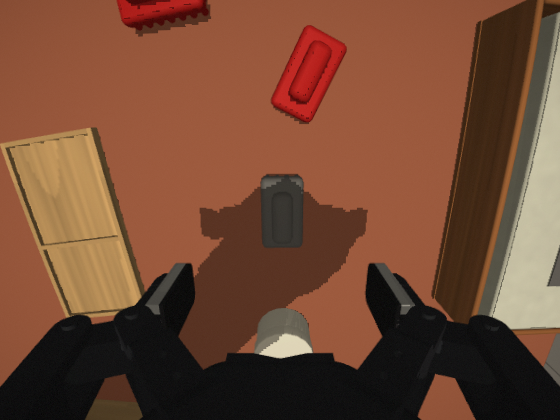

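The grey brush at (282,211) has size 33x59 mm, centre (0.6456, 0.272) and yaw 1.7°. The red look-alikes are at (309,73) and (163,12) and stay clear. Grip it.

jog_arm([
  [[0.03, 0.001, -0.004, -0.018], [0.06, 0.001, -0.004, -0.018], [0.08, 0.001, -0.004, -0.018], [0.092, 0.001, -0.004, -0.018], [0.096, 0.001, -0.004, -0.018], [0.096, 0.001, -0.004, -0.018], [0.096, 0.001, -0.004, -0.018]],
])

```text
t: 25.68
position: [0.6459, 0.2749, 0.0142]
ee_rot: [0.493, 0.508, -0.492, 0.508]
wrist_force: [0.0, -0.3, 0.7]
finger_gap: 1.005
```

jog_arm([
  [[0, 0, 0, 0], [0, 0, 0, 0], [0, 0, 0, 0], [0, 0, 0, 0], [0, 0, 0, 0], [0, 0, 0, 0]],
], fingers=255, newtons=30)

```text
t: 26.42
position: [0.6455, 0.2746, 0.0134]
ee_rot: [0.492, 0.508, -0.492, 0.508]
wrist_force: [-0.8, 0.1, 3.0]
finger_gap: 0.392
```

```bash
python3 go.py .4471 -.2251 .12 4.7
```

```text
t 26.43 pos [0.6455 0.2746 0.0134] yaw 1.8 tilt 0.0006 gap 0.392 F [-0.8  0.1  3. ]
delta [-0.1068 -0.2138  0.4932] turn -0.0510 q [-0.01  0.91 -0.67  1.52  0.65  0.94 -0.86]
```

jog_arm([
  [[-0.03, 0, 0, 0], [-0.08, 0, 0, 0], [-0.105, -0.02, 0.05, 0], [-0.105, -0.044, 0.1, 0], [-0.105, -0.066, 0.15, 0], [-0.105, -0.088, 0.2, 0], [-0.105, -0.11, 0.25, -0.02], [-0.105, -0.132, 0.3, -0.051], [-0.105, -0.154, 0.35, -0.051], [-0.105, -0.176, 0.4, -0.051], [-0.105, -0.198, 0.45, -0.051], [-0.105, -0.21, 0.48, -0.051], [-0.105, -0.214, 0.49, -0.051], [-0.105, -0.214, 0.49, -0.051], [-0.105, -0.214, 0.49, -0.051], [-0.105, -0.214, 0.49, -0.051]],
])

```text
t: 28.42
position: [0.4473, -0.2203, 0.1182]
ee_rot: [0.479, 0.521, -0.478, 0.521]
wrist_force: [-0.1, 0.5, -1.7]
finger_gap: 0.39
```

```bash
python3 go.py .4471 -.2226 .019 4.7;  python3 -c "
from h import *
p,d=robot.read_camera('wrist');cv2.imwrite('pics/w9.png',p[...,::-1])"
```

```text
t 28.43 pos [ 0.4473 -0.2203  0.1182] yaw 4.9 tilt 0.0006 gap 0.390 F [-0.1  0.5 -1.7]
delta [ 0.0992 -0.0004  0.0023] turn 0.0029 q [ 1.08  0.49 -0.82  2.01  0.48  0.84  0.07]
```

View pics/w9.png

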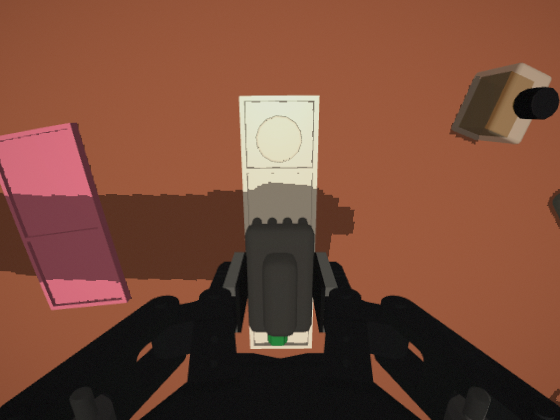

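The brush (280,275) is held level over the dish and the pot (279,139) looks well placed. Lowering.

jog_arm([
  [[0.03, 0, 0.002, 0], [0.06, 0, 0.002, 0], [0.083, 0, 0.002, 0], [0.092, 0, 0.002, 0], [0.097, 0, 0.002, 0], [0.099, 0, 0.002, 0], [0.099, 0, 0.002, 0]],
])

```text
t: 29.35
position: [0.4472, -0.2242, 0.0197]
ee_rot: [0.479, 0.52, -0.479, 0.52]
wrist_force: [1.3, -0.6, -0.4]
finger_gap: 0.387
```

jog_arm([
  [[0, 0, 0, 0], [0, 0, 0, 0], [0, 0, 0, 0], [0, 0, 0, 0], [0, 0, 0, 0], [-0.03, 0, 0, 0], [-0.08, 0, 0, 0], [-0.1, 0, 0, 0], [-0.1, 0, 0, 0]],
], fingers=0)

```text
t: 30.48
position: [0.4475, -0.2247, 0.1202]
ee_rot: [0.479, 0.519, -0.479, 0.521]
wrist_force: [0.1, -1.0, -0.3]
finger_gap: 1.002
```

```bash
python3 go.py .6055 -.118 .13 -13.8;  python3 -c "
from h import *
p,d=robot.read_camera('wrist');cv2.imwrite('pics/w10.png',p[...,::-1])"
```

```text
t 30.48 pos [ 0.4475 -0.2247  0.1202] yaw 4.7 tilt 0.0030 gap 1.002 F [ 0.1 -1.  -0.3]
delta [-0.0097  0.1662 -0.0935] turn 0.3223 q [ 1.09  0.49 -0.83  2.01  0.48  0.85  0.07]
```

View pics/w10.png

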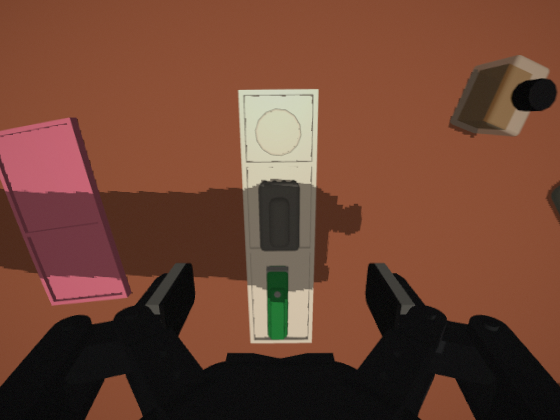

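jog_arm([
  [[-0.01, 0.02, -0.011, 0.05], [-0.015, 0.06, -0.035, 0.15], [-0.015, 0.1, -0.056, 0.25], [-0.015, 0.14, -0.08, 0.322], [-0.015, 0.166, -0.0935, 0.322], [-0.015, 0.166, -0.0935, 0.322], [-0.015, 0.166, -0.0935, 0.322], [-0.015, 0.166, -0.0935, 0.322]],
])

```text
t: 31.52
position: [0.6031, -0.1185, 0.1332]
ee_rot: [-0.556, -0.436, 0.557, -0.436]
wrist_force: [-0.1, -0.3, 1.1]
finger_gap: 1.003
```

```bash
python3 -c "
from h import *
c=robot.camera_params('wrist')
p,d=robot.read_camera('wrist');cv2.imwrite('pics/w11.png',p[...,::-1])
P=cloud('wrist',d,c);
for lo,hi in((.04,.06),(.066,.09)):
  q=P[(P[...,2]>lo)&(P[...,2]<hi)&(np.hypot(P[...,0]-.6055,P[...,1]+.118)<.045)&(d>0)]
  if len(q)>20: print(len(q),cv2.minAreaRect(q[:,:2].astype(np.float32)*1000),q.mean(0))"
python3 go.py .6055 -.118 .020 -13.8
```

```text
1491 ((605.2495727539062, -116.51665496826172), (48.78018569946289, 28.01865577697754), 76.43123626708984) [ 0.60643763 -0.11127693  0.05171519]
588 ((605.0931396484375, -117.0364990234375), (19.213794708251953, 19.191909790039062), 61.209957122802734) [ 0.60530906 -0.11622386  0.07206326]
t 31.57 pos [ 0.6034 -0.1185  0.1335] yaw -13.8 tilt 0.0014 gap 1.003 F [ 0.1 -0.6 -0.2]
delta [ 0.1135  0.002  -0.0011] turn -0.0008 q [ 0.67  0.62 -0.72  1.72  0.48  0.99 -0.47]
```

View pics/w11.png

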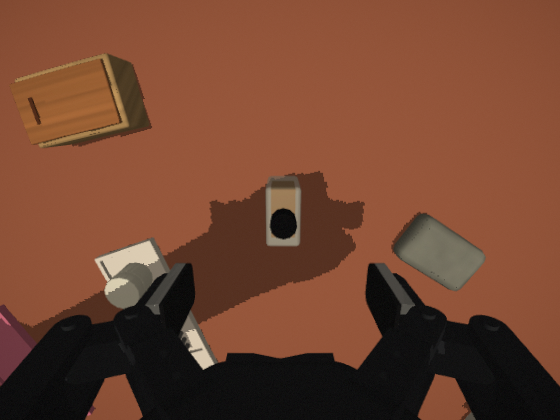

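The bottle (283,212) measures (0.605, -0.117), 49x28 mm, yaw -13.6°, so it is aligned. Descend and grip.

jog_arm([
  [[0.03, 0.002, -0.002, 0], [0.06, 0.002, -0.002, 0], [0.085, 0.002, -0.002, 0], [0.1, 0.002, -0.002, 0], [0.109, 0.002, -0.002, 0], [0.113, 0.002, -0.002, 0], [0.113, 0.002, -0.002, 0], [0.113, 0.002, -0.002, 0]],
])

```text
t: 32.58
position: [0.6075, -0.1157, 0.0219]
ee_rot: [0.557, 0.436, -0.556, 0.437]
wrist_force: [0.5, 0.3, 0.1]
finger_gap: 0.998
```

jog_arm([
  [[0, 0, 0, 0], [0, 0, 0, 0], [0, 0, 0, 0], [0, 0, 0, 0], [0, 0, 0, 0], [0, 0, 0, 0], [0, 0, 0, 0]],
], fingers=255, newtons=40)

```text
t: 33.45
position: [0.6072, -0.1157, 0.0213]
ee_rot: [0.556, 0.436, -0.556, 0.437]
wrist_force: [1.1, 0.4, 1.9]
finger_gap: 0.324
```

```bash
python3 go.py .4685 .1988 .12 8.0
```

```text
t 33.45 pos [ 0.6072 -0.1157  0.0213] yaw -13.7 tilt 0.0005 gap 0.324 F [1.1 0.4 1.9]
delta [-0.0988 -0.2094 -0.2725] turn -0.3796 q [ 0.6   0.77 -0.62  1.76  0.6   0.81 -0.56]
```

jog_arm([
  [[-0.01, 0, 0, 0], [-0.04, 0, 0, 0], [-0.08, 0, 0, 0], [-0.1, -0.02, -0.026, -0.04], [-0.1, -0.05, -0.065, -0.1], [-0.1, -0.085, -0.11, -0.17], [-0.1, -0.12, -0.156, -0.24], [-0.1, -0.155, -0.2, -0.3], [-0.1, -0.185, -0.24, -0.36], [-0.1, -0.203, -0.264, -0.379], [-0.1, -0.209, -0.273, -0.379], [-0.1, -0.209, -0.273, -0.379], [-0.1, -0.209, -0.273, -0.379], [-0.1, -0.209, -0.273, -0.379]],
])

```text
t: 35.2
position: [0.4695, 0.1976, 0.1209]
ee_rot: [0.465, 0.533, -0.465, 0.533]
wrist_force: [-0.5, 0.6, -0.4]
finger_gap: 0.325
```

```bash
python3 go.py .4685 .2 .0265 8.0;  python3 -c "
from h import *
p,d=robot.read_camera('wrist');cv2.imwrite('pics/w12.png',p[...,::-1])"
```

```text
t 35.20 pos [0.4695 0.1976 0.1209] yaw 7.8 tilt 0.0007 gap 0.325 F [-0.5  0.6 -0.4]
delta [ 0.0944 -0.0006 -0.0026] turn -0.0034 q [ 0.25  0.52 -0.88  1.98  0.52  0.88 -0.77]
```

View pics/w12.png

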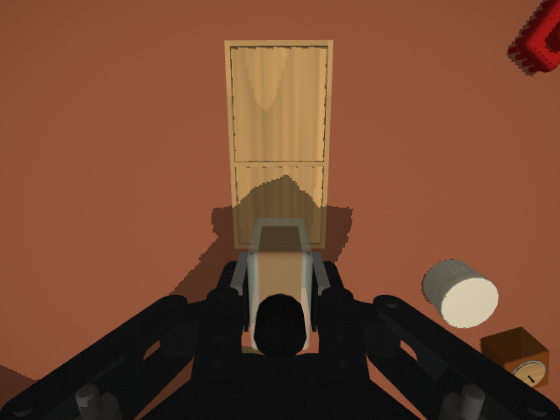

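The small compartment is centred at about (280,206) under the bottle. Lowering slowly.

jog_arm([
  [[0.02, 0, -0.002, -0.003], [0.05, 0, -0.002, -0.003], [0.07, 0, -0.002, -0.003], [0.082, 0, -0.002, -0.003], [0.088, 0, -0.002, -0.003], [0.091, 0, -0.002, -0.003], [0.093, 0, -0.002, -0.003], [0.0935, 0, -0.002, -0.003], [0.0935, 0, -0.002, -0.003]],
])

```text
t: 36.38
position: [0.4688, 0.2011, 0.028]
ee_rot: [0.463, 0.534, -0.463, 0.534]
wrist_force: [0.1, -0.3, -1.5]
finger_gap: 0.325
```

```bash
python3 go.py .4685 .2 .0265 8.0
```

```text
t 36.38 pos [0.4688 0.2011 0.028 ] yaw 8.1 tilt 0.0007 gap 0.325 F [ 0.1 -0.3 -1.5]
delta [ 0.0015 -0.0005  0.0011] turn 0.0022 q [ 0.13  0.66 -0.74  2.02  0.68  0.72 -0.9 ]
```

jog_arm([
  [[0.001, 0, 0, 0], [0.002, 0, 0, 0], [0.002, 0, 0, 0]],
])

```text
t: 36.75
position: [0.4688, 0.2011, 0.0262]
ee_rot: [0.463, 0.534, -0.463, 0.535]
wrist_force: [-0.9, -1.1, 6.0]
finger_gap: 0.325
```

jog_arm([
  [[0, 0, 0, 0], [0, 0, 0, 0], [0, 0, 0, 0], [0, 0, 0, 0], [0, 0, 0, 0], [0, 0, 0, 0], [-0.02, 0, 0, 0], [-0.06, 0, 0, 0], [-0.1, 0, 0, 0], [-0.1, 0, 0, 0], [-0.1, 0, 0, 0]],
], fingers=0)

```text
t: 38.12
position: [0.4686, 0.2007, 0.1261]
ee_rot: [0.463, 0.534, -0.463, 0.534]
wrist_force: [0.4, 0.8, -0.6]
finger_gap: 1.0
```

```bash
python3 go.py .648 .1418 .12 8.0;  python3 -c "
from h import *
p,d=robot.read_camera('wrist');cv2.imwrite('pics/w13.png',p[...,::-1])"
```

```text
t 38.12 pos [0.4686 0.2007 0.1261] yaw 8.1 tilt 0.0010 gap 1.000 F [ 0.4  0.8 -0.6]
delta [0.0062 0.1693 0.0837] turn 0.0021 q [ 0.25  0.52 -0.88  1.98  0.52  0.89 -0.77]
```

View pics/w13.png

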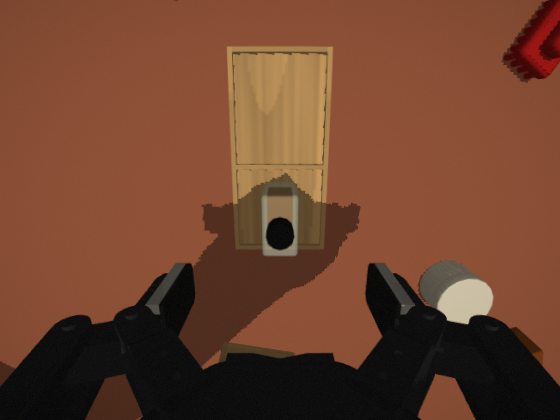

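The bottle is upright in the small compartment (280,215). Now the large pot.

jog_arm([
  [[0, 0.04, 0.02, 0], [0, 0.085, 0.042, 0], [0, 0.13, 0.064, 0], [0.006, 0.16, 0.079, 0], [0.006, 0.169, 0.084, 0], [0.006, 0.169, 0.084, 0], [0.006, 0.169, 0.084, 0], [0.006, 0.169, 0.084, 0]],
])

```text
t: 39.17
position: [0.6467, 0.1429, 0.12]
ee_rot: [0.463, 0.535, -0.463, 0.535]
wrist_force: [-1.0, 0.6, 0.9]
finger_gap: 0.998
```

```bash
python3 go.py .648 .1418 .014 8.0;  python3 -c "
from h import *
c=robot.camera_params('wrist')
p,d=robot.read_camera('wrist');cv2.imwrite('pics/w14.png',p[...,::-1])
hsv=cv2.cvtColor(p,cv2.COLOR_RGB2HSV);P=cloud('wrist',d,c)
m=((P[...,2]>.036)&(P[...,2]<.045)&(hsv[...,1]<90)&(np.hypot(P[...,0]-.648,P[...,1]-.142)<.045)&(d>.1)).astype(np.uint8);m[262:]=0
for k in cv2.findContours(m,0,1)[0]:
  if cv2.contourArea(k)>200:
    w=onplane('wrist',k.reshape(-1,2),.04,c)[:,:2].astype(np.float32)*1000
    print(cv2.minEnclosingCircle(w),cv2.boundingRect(k))"
```

```text
t 39.17 pos [0.6467 0.1429 0.12  ] yaw 8.2 tilt 0.0001 gap 0.998 F [-1.   0.6  0.9]
delta [0.106  0.0011 0.0012] turn 0.0043 q [ 0.27  0.75 -0.79  1.6   0.59  1.05 -0.54]
((648.416015625, 142.84144592285156), 26.942459106445312) (249, 188, 67, 65)
```

View pics/w14.png

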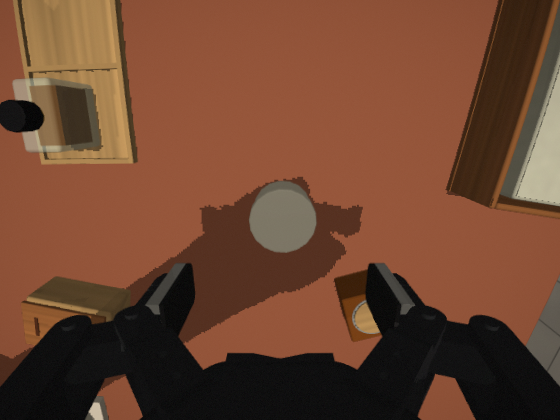

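The large pot (283,217) measures (0.648, 0.143) with radius 26.9 mm. The candle at (360,305) clears the fingers. Grip it.

jog_arm([
  [[0.03, 0.002, 0, 0], [0.06, 0.002, 0, 0], [0.085, 0.002, 0, 0], [0.098, 0.002, 0, 0], [0.104, 0.002, 0, 0], [0.106, 0.002, 0, 0], [0.106, 0.002, 0, 0], [0.106, 0.002, 0, 0]],
])

```text
t: 40.22
position: [0.6503, 0.1423, 0.0144]
ee_rot: [0.464, 0.534, -0.463, 0.534]
wrist_force: [-0.1, 0.1, 0.5]
finger_gap: 0.999
```

jog_arm([
  [[0, 0, 0, 0], [0, 0, 0, 0], [0, 0, 0, 0], [0, 0, 0, 0], [0, 0, 0, 0], [0, 0, 0, 0]],
], fingers=255, newtons=35)

```text
t: 40.98
position: [0.6501, 0.1422, 0.0142]
ee_rot: [0.463, 0.534, -0.463, 0.534]
wrist_force: [-0.8, 0.3, 5.5]
finger_gap: 0.623
```

```bash
python3 go.py .4567 .2829 .13 8.0
```

```text
t 40.98 pos [0.6501 0.1422 0.0142] yaw 8.1 tilt 0.0008 gap 0.623 F [-0.8  0.3  5.5]
delta [-0.116  -0.1715 -0.1666] turn 0.0023 q [ 0.22  0.88 -0.71  1.63  0.69  0.9  -0.61]
```

jog_arm([
  [[-0.02, 0, 0, 0], [-0.06, 0, 0, 0], [-0.1, 0, 0, 0], [-0.116, -0.03, -0.03, 0], [-0.116, -0.07, -0.07, 0], [-0.116, -0.11, -0.107, 0], [-0.116, -0.145, -0.141, 0], [-0.116, -0.165, -0.161, 0], [-0.116, -0.171, -0.1665, 0], [-0.116, -0.171, -0.1665, 0], [-0.116, -0.171, -0.1665, 0], [-0.116, -0.171, -0.1665, 0]],
])

```text
t: 42.48
position: [0.458, 0.2818, 0.1295]
ee_rot: [0.464, 0.534, -0.464, 0.534]
wrist_force: [-0.2, 0.2, -1.7]
finger_gap: 0.619
```

```bash
python3 go.py .4567 .2825 .0195 8.0;  python3 -c "
from h import *
p,d=robot.read_camera('wrist');cv2.imwrite('pics/w15.png',p[...,::-1])"
```

```text
t 42.48 pos [0.458  0.2818 0.1295] yaw 8.0 tilt 0.0002 gap 0.619 F [-0.2  0.2 -1.7]
delta [ 0.11   -0.0012 -0.0009] turn 0.0000 q [ 0.08  0.56 -0.87  1.91  0.53  0.92 -0.91]
```

View pics/w15.png

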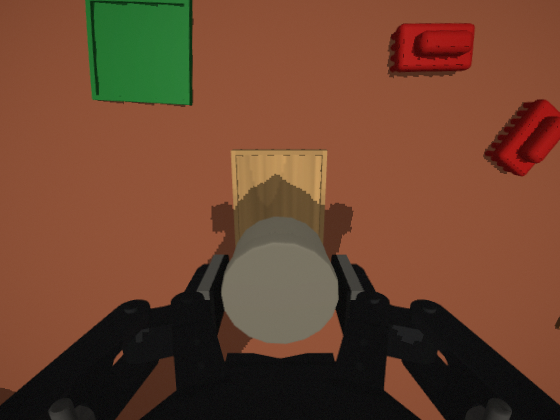

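The pot (280,290) is held level over the large compartment. Lowering.

jog_arm([
  [[0.03, -0.001, 0, 0], [0.06, -0.001, 0, 0], [0.085, -0.001, 0, 0], [0.1, -0.001, 0, 0], [0.106, -0.001, 0, 0], [0.109, -0.001, 0, 0], [0.11, -0.001, 0, 0], [0.11, -0.001, 0, 0], [0.11, -0.001, 0, 0]],
])

```text
t: 43.65
position: [0.4562, 0.2828, 0.0201]
ee_rot: [0.464, 0.534, -0.463, 0.534]
wrist_force: [-0.6, 0.5, -1.8]
finger_gap: 0.619
```

```bash
python3 go.py .4567 .2825 .0193 8.0
```

```text
t 43.65 pos [0.4562 0.2828 0.0201] yaw 8.1 tilt 0.0009 gap 0.619 F [-0.6  0.5 -1.8]
delta [0.0008 0.0005 0.0004] turn 0.0023 q [-0.03  0.71 -0.73  1.96  0.7   0.74 -1.05]
```

jog_arm([
  [[0.001, 0, 0, 0], [0.0015, 0, 0, 0], [0.0015, 0, 0, 0]],
])

```text
t: 44.02
position: [0.4562, 0.2827, 0.0191]
ee_rot: [0.463, 0.534, -0.463, 0.535]
wrist_force: [-2.4, -2.4, 8.3]
finger_gap: 0.624
```

jog_arm([
  [[0, 0, 0, 0], [0, 0, 0, 0], [0, 0, 0, 0], [0, 0, 0, 0], [0, 0, 0, 0], [-0.03, 0, 0, 0], [-0.08, 0, 0, 0], [-0.13, 0, 0, 0], [-0.17, 0, 0, 0], [-0.17, 0, 0, 0], [-0.17, 0, 0, 0]],
], fingers=0)

```text
t: 45.4
position: [0.4557, 0.282, 0.1875]
ee_rot: [0.463, 0.534, -0.464, 0.534]
wrist_force: [0.8, -0.2, -0.1]
finger_gap: 1.0
```

```bash
python3 go.py .5 .03 .2 8;  python3 -c "
from h import *
p,d=robot.read_camera('wrist');cv2.imwrite('pics/w16.png',p[...,::-1])"
```

```text
t 45.40 pos [0.4557 0.282  0.1875] yaw 8.1 tilt 0.0009 gap 1.000 F [ 0.8 -0.2 -0.1]
delta [-0.0123  0.0083  0.2557] turn 0.0021 q [ 0.13  0.48 -0.94  1.87  0.45  1.02 -0.85]
```

View pics/w16.png

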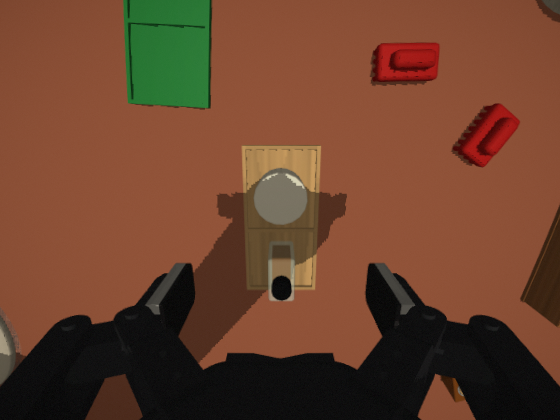

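```bash
python3 - <<'E'
from h import *
c=robot.camera_params('wrist');p,d=robot.read_camera('wrist');P=cloud('wrist',d,c)
hsv=cv2.cvtColor(p,cv2.COLOR_RGB2HSV);Z=P[...,2]
def rep(n,w,C,yaw):
    a=np.radians(yaw);r=w-np.array(C)*1000
    print(n,'local',np.round([r[0]*np.cos(a)+r[1]*np.sin(a),-r[0]*np.sin(a)+r[1]*np.cos(a)],1))
H,S=hsv[...,0],hsv[...,1]
m=((H>12)&(H<26)&(S>60)&(Z<.02)&(Z>-.01)).astype(np.uint8)
m=cv2.morphologyEx(m,cv2.MORPH_CLOSE,np.ones((9,9)))
k=max(cv2.findContours(m,0,1)[0],key=cv2.contourArea)
r=cv2.minAreaRect(onplane('wrist',k.reshape(-1,2),.009,c)[:,:2].astype(np.float32)*1000);print('tray',r)
near=lambda x,y,q:(np.hypot(P[...,0]-x,P[...,1]-y)<q)&(d>.1)
q=P[near(.457,.283,.045)&(Z>.038)&(Z<.055)];e=cv2.minEnclosingCircle(q[:,:2].astype(np.float32)*1000);print('lp',e,np.median(q[:,2]));rep('lp',np.array(e[0]),(.462,.2453),8)
q=P[near(.468,.199,.04)&(Z>.05)&(Z<.065)];e=cv2.minAreaRect(q[:,:2].astype(np.float32)*1000);print('perf',e,np.median(q[:,2]));rep('perf',np.array(e[0]),(.462,.2453),8)
q=P[near(.468,.199,.04)&(Z>.07)];e=cv2.minEnclosingCircle(q[:,:2].astype(np.float32)*1000);print('cap',e,np.median(q[:,2]));rep('cap',np.array(e[0]),(.462,.2453),8)
E
```

```text
tray ((461.8453063964844, 246.4119110107422), (84.37318420410156, 173.77798461914062), 8.070395469665527)
lp ((455.9461669921875, 283.114013671875), 26.95290184020996) 0.04545826890902466
lp local [-0.7 38.3]
perf ((468.52178955078125, 200.29202270507812), (28.013193130493164, 48.72489929199219), 8.273236274719238) 0.05718100926999675
perf local [  0.2 -45.5]
cap ((468.85888671875, 200.06060791015625), 10.554290771484375) 0.07718986098720967
cap local [  0.5 -45.8]
```

jog_arm([
  [[-0.02, 0, 0.05, 0], [-0.02, 0, 0.11, 0], [-0.02, 0, 0.17, 0], [-0.02, 0, 0.23, 0], [-0.02, 0, 0.29, 0], [-0.02, 0, 0.35, 0.03], [-0.02, 0.01, 0.41, 0.06], [-0.02, 0.03, 0.46, 0.06], [-0.02, 0.06, 0.5, 0.06], [-0.02, 0.06, 0.52, 0.06], [-0.02, 0.06, 0.52, 0.06], [-0.02, 0.06, 0.52, 0.06], [-0.02, 0.06, 0.52, 0.06]],
])

```text
t: 47.12
position: [0.5885, -0.2217, 0.2084]
ee_rot: [0.478, 0.521, -0.478, 0.521]
wrist_force: [-0.9, 0.6, 0.4]
finger_gap: 0.998
```

```bash
python3 - <<'E'
from h import *
c=robot.camera_params('wrist');p,d=robot.read_camera('wrist');P=cloud('wrist',d,c)
cv2.imwrite('pics/w17.png',p[...,::-1])
Z=P[...,2]
C=(.449,-.248);yaw=4.7
def rep(n,w):
    a=np.radians(yaw);r=np.array(w)-np.array(C)*1000
    print(n,'local',np.round([r[0]*np.cos(a)+r[1]*np.sin(a),-r[0]*np.sin(a)+r[1]*np.cos(a)],1))
near=lambda x,y,q:(np.hypot(P[...,0]-x,P[...,1]-y)<q)&(d>.1)
q=P[near(.4415,-.156,.03)&(Z>.034)&(Z<.045)];e=cv2.minEnclosingCircle(q[:,:2].astype(np.float32)*1000);print('sp',e,np.median(q[:,2]));rep('sp',e[0])
q=P[near(.447,-.225,.04)&(Z>.025)&(Z<.05)];e=cv2.minAreaRect(q[:,:2].astype(np.float32)*1000);print('brush',e,np.percentile(q[:,2],95));rep('brush',e[0])
q=P[near(.4547,-.3168,.05)&(Z>.016)&(Z<.035)];e=cv2.minAreaRect(q[:,:2].astype(np.float32)*1000);print('clip',e,np.percentile(q[:,2],95));rep('clip',e[0])
m=((cv2.cvtColor(p,cv2.COLOR_RGB2HSV)[...,1]<70)&(abs(Z-.006)<.008)&near(.449,-.248,.14)).astype(np.uint8)
q=P[m>0];print('dish',cv2.minAreaRect(q[:,:2].astype(np.float32)*1000))
t,dt=robot.read_camera('top');cv2.imwrite('pics/t17.png',t[...,::-1]);P=cloud('top',dt);Z=P[...,2]
near=lambda x,y,q:(np.hypot(P[...,0]-x,P[...,1]-y)<q)&(dt>.1)
q=P[near(.74,.066,.045)&(Z>.038)&(Z<.06)];print('cand',cv2.minAreaRect(q[:,:2].astype(np.float32)*1000))
q=P[near(.466,.0086,.06)&(Z>.04)&(Z<.055)];print('swab',cv2.minAreaRect(q[:,:2].astype(np.float32)*1000))
E
```

```text
sp ((440.9250793457031, -158.35098266601562), 17.5859375) 0.03905516346497867
sp local [-0.7 90. ]
brush ((448.255615234375, -227.20606994628906), (33.71794128417969, 60.200889587402344), 6.350950717926025) 0.04552846470304229
brush local [ 1.  20.8]
clip ((454.2034606933594, -309.83990478515625), (20.258682250976562, 58.28303527832031), 7.778609752655029) 0.02790842476989401
clip local [  0.1 -62.1]
dish ((447.87457275390625, -247.70904541015625), (69.51142883300781, 244.7174072265625), 5.279311180114746)
cand ((740.9368286132812, 65.941650390625), (47.436424255371094, 48.24604797363281), 21.63608741760254)
swab ((466.72235107421875, 8.618522644042969), (54.10504150390625, 81.46495056152344), 87.1452407836914)
```

View pics/w17.png

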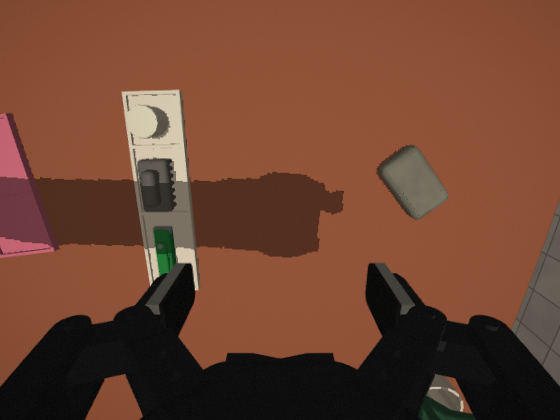

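View pics/t17.png

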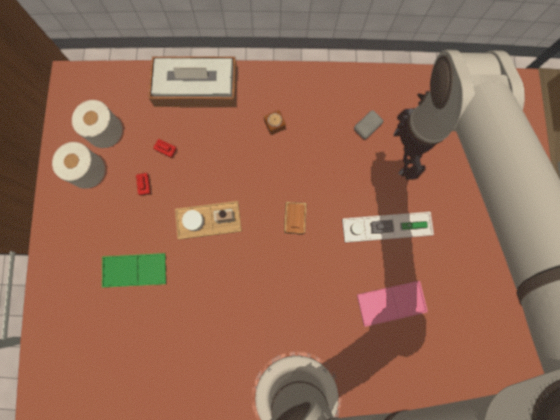

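```bash
python3 -c "
from plant import robot
s=robot.read_state();print(s['t'],s['wrist_force']);print(robot.sign_off())"
```

```text
47.225 [0.4970607  0.74014126 0.01956271]
the job is handed in; nothing more can be done
None
```

I made up both kits and handed the job in at about 47 s of the 128 s. The last checks put all five items within about 3 mm of their compartment centres and at floor height, all judged from the pictures and depth.

| Item | Measured centre in tray frame, x / y (mm) | Target, x / y (mm) |
|---|---|---|
| Clipper | 0 / about -70 | 0 / -69 |
| Brush | 1 / 21 | 0 / 23 |
| Small pot | -1 / 90 | 0 / 92 |
| Bottle | 0 / -45.5 | 0 / -47 |
| Large pot | -1 / 38 | 0 / 38 |

- **Upright and aligned:** the tops are at the heights expected for upright items. The bottle's yaw is within 0.3° of its tray. The brush is within about 2° and the clipper about 3° of the dish.
- **Left alone:** the swab box and tea light measured within about 1–2 mm of where they started. I did not touch the red brushes.

**What disagreed:**
- **Fingertip offset:** the sheet puts the fingertips 22 mm ahead of the TCP. The first clipper grasp closed above the clipper without touching it. A gentle touch on the ledge (about 37 N at the wrist) showed they are only about 2 mm ahead, so I used that for every grasp.
- **Clipper check:** a finger partly hid it in the final wrist view, so its y is worked out from its visible end. The earlier picture, taken just after release, also shows it centred.

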